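# Set the books out from the fall-front cabinet in the screw rack

## Task

Set out the books on the console: first move the potted cactus from in front of the glass cabinet onto the middle of the round tray, so that the cabinet's front can be let all the way down, then take every book out and stand them upright, side by side, on the book rack between its two end plates. Shut the cabinet front fully again and wind the crank until the sliding end plate presses the whole row firmly against the fixed one; in the end the cactus stands upright in the middle of the tray, and the candle, basket and marble cup have been left alone.

Things in the scene. Friction and masses are not known exactly. Their poses are not given: they have to be found in the camera images.
- cabinet: Steel-and-glass cabinet, fixed on the table, 380 mm wide (y), 140 mm deep (x), 238 mm high. Origin: centre of its underside; x points away from the robot, into it. Inner floor 45 mm above the table; inside 356 mm wide, x from -70 to +58 mm. Its front and the front of its top open as one fall front; the roof behind x = +22 mm (underside 226 mm up) stays.
- door_hinge (a point): Middle of the fall front's hinge line: cabinet x = -70 mm, y = 0, 45 mm above the table; the line runs along the cabinet's y. The axes turn with the door; shut, they are the cabinet's. The door is 12 mm glass framed in steel: upright for 140 mm above the hinge, then canted back and up to its free edge 87 mm behind and 187 mm above the hinge. Let down, that edge stands 87 mm above the hinge.
- door_handle (a point): Middle of the bar of the door's black bow handle, which stands up from the free edge: round bar 10 mm thick, 130 mm long along y, at door x = +80 mm, z = +222 mm from the hinge (shut: behind and above it). 25 mm are clear between bar and door edge, so a finger fits on either side of the bar from above at every door angle.
- door (a joint): Angle of the fall front (rad): 0 shut (upright), grows as its top comes down towards the robot, 1.571 fully down (level, against a stop). A stiff hinge: it stays where it is left; 2 to 7 N at the handle move it.
- rack: Book rack, fixed on the table: dark wood deck (130 mm deep along x, 300 mm long along y, top 105 mm above the table) on a black steel frame. Origin: centre of its underside; x points away from the robot; books stand in a row along y. One end plate is fixed at the +y end (inner face at y = +134 mm); the other slides along the deck, driven by a screw under the deck with a crank beyond the -y end.
- fixed_end: The rack's fixed end plate, 110 mm wide, 16 mm thick, 90 mm high. Origin: middle of the foot of its inner face (rack y = +134 mm), which looks to the rack's -y.
- sliding_end: The rack's sliding end plate, 110 mm wide, 16 mm thick, 90 mm high. Origin: middle of the foot of its inner face, which looks to the rack's +y; its rack y is -118 mm plus the joint jaw.
- jaw (a joint): Travel of the sliding end plate (m) along the rack's +y: 0 fully open (252 mm between the plates), at most 0.200. It is moved by the crank, 20 mm for each turn, and stays where it is left.
- crank (a joint): Angle of the crank (rad), counting all turns. Grows clockwise seen from the crank end, which closes the rack: jaw = 0.02 x angle / 6.283. At 0 the arm points straight up, at pi/2 to the rack's +x. Starts between 0 and 6. About 7 to 12 N at the knob turn it; it goes harder when the row is tight and does not run back.
- crank_grip (a point): Middle of the crank's wooden knob: a round handle 20 mm thick, 60 mm long, along the rack's y, 40 mm from the crank's axis. It spins freely on its pin, so it can be held from above and carried round without turning the gripper. The crank's arm begins 30 mm from here towards the rack, the rack's deck 71 mm.
- crank_axis (a point): Point on the crank's axis at rack x = 0, y = -221 mm, 68 mm above the table, beside the middle of the knob. The axis runs along the rack's y.
- pot: Small round cactus in a low grey concrete pot: pot 46 mm high, 64 mm wide at the foot, 68 mm at the rim; the cactus is 29 mm higher and 50 mm wide, in the middle; 0.25 to 0.42 kg. Origin: centre of its foot. It starts on the table in front of the cabinet, where the door comes down.
- tray: Flat round zinc tray, 160 mm across, 6 mm high, fixed on the table. Origin: centre of its underside.
- candle: Pale pillar candle, 62 mm wide, 85 mm high, on the table; only stands by. Origin: centre of its foot.
- basket: Woven bowl, 150 mm wide, 55 mm high, on the table; only stands by. Origin: centre of its foot.
- tealight_cup: White marble candle cup, 80 mm wide, 60 mm high, on the table; only stands by. Origin: centre of its foot.
- book_a: Pocket hardback, grey cloth cover, 30 mm thick (its y), 88 mm deep (its x, spine to -x), 128 mm high; at most 0.5 kg. Origin: centre of its lower edge face, on which it stands. If present it starts upright in the cabinet, spine 5 to 19 mm behind the door, at least 24 mm from its neighbours and 40 mm from the walls.
- book_b: Pocket hardback, off-white paper cover, 34 mm thick (its y), 92 mm deep (its x, spine to -x), 135 mm high; at most 0.5 kg. Origin: centre of its lower edge face, on which it stands. If present it starts upright in the cabinet, spine 5 to 19 mm behind the door, at least 24 mm from its neighbours and 40 mm from the walls.
- book_c: Pocket hardback, grey cloth cover, 38 mm thick (its y), 88 mm deep (its x, spine to -x), 126 mm high; at most 0.5 kg. Origin: centre of its lower edge face, on which it stands. If present it starts upright in the cabinet, spine 5 to 19 mm behind the door, at least 24 mm from its neighbours and 40 mm from the walls.
- book_d: Pocket hardback, black-and-white striped cover, 42 mm thick (its y), 94 mm deep (its x, spine to -x), 132 mm high; at most 0.5 kg. Origin: centre of its lower edge face, on which it stands. If present it starts upright in the cabinet, spine 5 to 19 mm behind the door, at least 24 mm from its neighbours and 40 mm from the walls.

How it is judged:
By the outcome, as a careful person would: the job done as asked, in the order asked, and still so for the second after the job is handed in, with the robot touching nothing.
Of book_a, book_b, book_c, book_d only 2 to 3 are there at a start; the rules pass over those that are not, and their reading is None.
At some moment in a run one of pot may be knocked a few centimetres aside while the robot is not near it.
It also fails if it takes over 210 s, if anything falls off the work surface, if the arm or the gripper's body presses on something with over 40 N, if the wrist force passes 120 N, or if a joint passes its speed limit or range.

## Robot

A 6-joint arm with a two-finger parallel gripper is mounted at the origin on the work surface. World frame = base frame: x ahead of the robot, y to its left, z up, the work surface at z = 0. Lengths are in mm, angles in rad, forces in N, time in s.
With the tool pointing down it reaches from about 300 to 775 mm from the base axis. Payload 14.6 kg.
Tool frame: the origin (TCP) lies at the very end of the fingers, on their centre line; the grasp point (between the pads) lies 19 mm behind it; z points along the fingers, y is the direction in which the jaws open and shut (so a half turn about z gives the same grasp; the last joint's range is limited). The gripper opens to 94 mm and grips with 3 to 60 N. Pads are 16 mm wide; open, the fingers measure 119 mm over their backs; the gripper's body (75 mm by 177 mm) begins 78 mm behind the grasp point.
Start: joints at [-1.391, 0.3, 1.521, -0, 1.321, -0.067], TCP at [134.36, -533.326, 205.446] pointing down, gripper open.
Joint ranges: [-3.03, 3.03], [-0.79, 2.21], [0.23, 2.52], [-1.04, 4.18], [0, 3.07], [-2.55, 2.55]. Speed limits (rad/s): [2.22, 2.22, 2.57, 3.14, 3.14, 3.14].

## Interface

Orientations are given as [roll, pitch, yaw] about the fixed x, y, z axes, in that order (R = Rz(yaw) Ry(pitch) Rx(roll)).
In Python, from rig import observe, grab_frame, camera_params, finish_job gives the robot as it stands. The module is installed in compiled form; this text tells all that it offers.
- The arm moves only by the shell command python3 -m pendant 'ROWS' [FORCE]. ROWS is JSON, a list of rows, each an object of numbers: "grip": the opening, from -1 (shut) to 1 (fully open); "tx", "ty", "tz": the shift along the tool's x, y, z in cm; "ax", "ay", "az": the turn, a rotation vector about the tool's x, y, z in rad. In form: [{"grip": .., "tx": .., "ty": .., "tz": .., "ax": .., "ay": .., "az": ..}, ...]. A call has exactly 5 rows; each row shifts and turns the commanded pose from where the row before left it, along the tool's axes as they then stand; what a row does not reach is not made up. A row lasts 1/8 s, in which the tool goes at most 62.5 mm and 10.7 degrees, less where a joint would pass 70% of its speed; a pose out of reach is approached as far as the arm can. A call with a gripper value outside its range is refused whole. The fingers move at their own pace and stop on an object; FORCE is the grip in N (left out, the last holds). Time passes only in rows, so rows that do not move let the fingers close, or fill a call up. It gives the time, the measured TCP pose, the force and the opening at its end, in the units of the state.
- observe(): the state, without advancing time (a new reading comes with each control period).
- grab_frame(name): name is "scene" or "side" or "wrist"; returns the picture (400x640x3 uint8, blue, green, red); there is no depth.
- camera_params(name): a dict with "mtx" (3x3 intrinsics, pixels), "cam_to_world" (4x4, takes a point from camera to world coordinates); the wrist camera has in their place "tool_from_camera" (4x4, takes a point from camera to tool coordinates, whose origin is the TCP and whose axes are the flange's). Camera axes: x right, y down, z forward; pixel columns grow to the right and rows downward; lengths in mm; the calibration is good to about 2 mm. The wrist camera is an equidistant fisheye: a pixel r from the principal point sees the ray r / f radians off the axis. A picture is of the moment at which its call begins: read the wrist's pose just before it. camera_params takes no time and is no camera call.
- finish_job(): hands the job in, once; it reports no verdict.
The state is a dict: "clock": time; "joints": joint angles; "joint_vel": joint speeds; "effort": joint torques, N m; "position": TCP position; "tool_rot": TCP orientation; "force": force on the tool from outside, world axes, zero at the start; "moment": the same for the moment, N m; "opening": finger opening in mm.
Only numpy, scipy, OpenCV 4.12 (cv2) and the standard library are available. Lean on these libraries where they do the work, as an engineer would, in place of code of your own. Each camera call takes 0.05 s, during which the arm holds its last target.

## Working session

There is one attempt and no reset: what is moved stays moved. The work goes in short steps, Python scripts to look and compute and a shell command to move; the robot and the scene stay as the last step left them, time stands still between calls to the robot, and variables do not carry over. Pictures are saved under pics/ and viewed, and the job is handed in when it is done.

```bash
mkdir -p pics; ls
python3 - <<'E'
from rig import *
import cv2,json
s=observe();print(s)
for n in("scene","side","wrist"):
    f=grab_frame(n);cv2.imwrite(f"pics/{n}0.png",f)
    print(n,camera_params(n))
E
```

```text
pics
{'clock': 0.0, 'joints': array([-1.39060971e+00,  3.00464315e-01,  1.52156677e+00, -2.44473125e-05,
        1.32068505e+00, -6.66273930e-02]), 'joint_vel': array([-0.0010922 , -0.00076847, -0.00027916,  0.00093849,  0.00044157,
        0.00016813]), 'effort': array([ 4.82983596e-04, -5.31805015e+01, -3.52736735e+01,  7.08830310e-02,
        2.44265457e-02, -9.55525502e-05]), 'position': array([ 134.30446356, -533.08873351,  204.89610102]), 'tool_rot': array([-3.14047009e+00, -5.11721365e-05,  2.46820041e-01]), 'force': array([ 0.02299883, -0.38928587,  0.17764409]), 'moment': array([-0.00823429,  0.01796543,  0.01639849]), 'opening': 94.1036225155551}
scene {'mtx': array([[448.51672592,   0.        , 325.15297326],
       [  0.        , 448.51672592, 201.57673011],
       [  0.        ,   0.        ,   1.        ]]), 'cam_to_world': array([[ 8.45964553e-02,  9.44703894e-01, -3.16824862e-01,
         1.08406780e+03],
       [ 9.96388569e-01, -8.25327834e-02,  1.99539242e-02,
         1.34951347e+01],
       [-7.29788778e-03, -3.17368702e-01, -9.48274142e-01,
         1.68108508e+
[... 448 characters left out ...]
     [ 1.27690355e-02, -6.40982258e-01, -7.67449475e-01,
         1.33649135e+03],
       [ 0.00000000e+00,  0.00000000e+00,  0.00000000e+00,
         1.00000000e+00]])}
wrist {'mtx': array([[309.70691629,   0.        , 316.99411281],
       [  0.        , 309.70691629, 196.14581769],
       [  0.        ,   0.        ,   1.        ]]), 'tool_from_camera': array([[ 6.54779634e-04, -9.64352705e-01, -2.64619407e-01,
         7.66692248e+01],
       [ 9.99999112e-01,  3.24294253e-04,  1.29259232e-03,
         1.17759069e+00],
       [-1.16070035e-03, -2.64620019e-01,  9.64352061e-01,
        -1.78722975e+02],
       [ 0.00000000e+00,  0.00000000e+00,  0.00000000e+00,
         1.00000000e+00]])}
```

View pics/scene0.png

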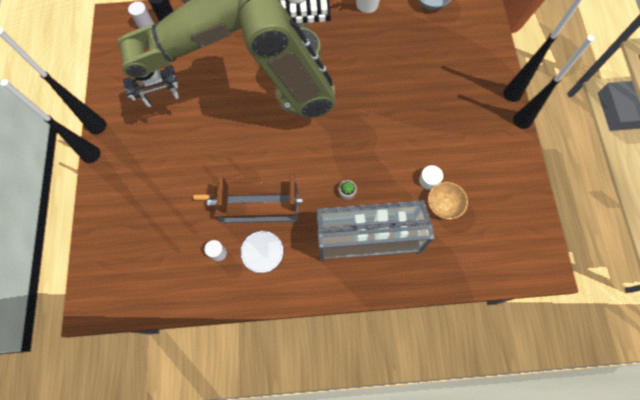

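View pics/side0.png

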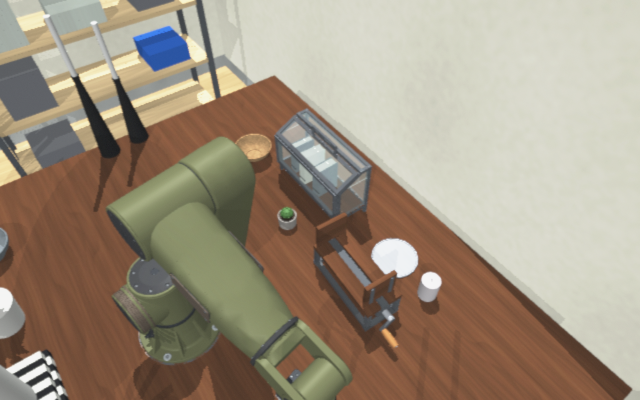

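View pics/wrist0.png

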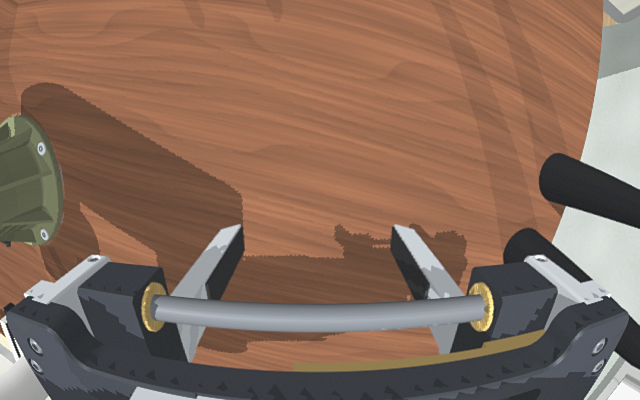

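```bash
cat > h.py <<'E'
import numpy as np,cv2
from rig import *
from scipy.spatial.transform import Rotation as R
def ray(n,u,v):
    p=camera_params(n);d=np.array([(u-p['mtx'][0,2])/p['mtx'][0,0],(v-p['mtx'][1,2])/p['mtx'][1,1],1.])
    T=p['cam_to_world'];return T[:3,3],T[:3,:3]@d
def pl(n,u,v,z):
    o,d=ray(n,u,v);return o+d*(z-o[2])/d[2]
def wray(u,v,pos,rot):
    p=camera_params('wrist');a=(u-p['mtx'][0,2]);b=(v-p['mtx'][1,2]);f=p['mtx'][0,0]
    r=np.hypot(a,b);t=r/f;d=np.array([np.sin(t)*a/r,np.sin(t)*b/r,np.cos(t)]) if r>0 else np.array([0,0,1.])
    Rw=R.from_euler('xyz',rot).as_matrix();T=p['tool_from_camera']
    return np.array(pos)+Rw@T[:3,3],Rw@T[:3,:3]@d
def wpl(u,v,z,pos,rot):
    o,d=wray(u,v,pos,rot);return o+d*(z-o[2])/d[2]
def proj(n,P):
    p=camera_params(n);T=p['cam_to_world'];c=T[:3,:3].T@(np.array(P,float)-T[:3,3]);q=p['mtx']@c;return q[:2]/q[2]
def wproj(P,pos,rot):
    p=camera_params('wrist');Rw=R.from_euler('xyz',rot).as_matrix();T=p['tool_from_camera']
    c=T[:3,:3].T@(Rw.T@(np.array(P,float)-np.array(pos))-T[:3,3]);t=np.arctan2(np.hypot(*c[:2]),c[2])
    return p['mtx'][:2,2]+p['mtx'][0,0]*t*c[:2]/np.hypot(*c[:2])
def tri(rays):
    A=np.zeros((3,3));b=np.zeros(3)
    for o,d in rays:
        d=d/np.linalg.norm(d);M=np.eye(3)-np.outer(d,d);A+=M;b+=M@o
    return np.linalg.solve(A,b)
def mv(target,yaw=None):
    # tool-axes shift (cm) to world target with present orientation
    s=observe();Rw=R.from_euler('xyz',s['tool_rot'])
    return np.round(Rw.inv().apply(np.array(target)-s['position'])/10,2),np.round(s['tool_rot'],3)
E
python3 - <<'E'
import cv2
a=cv2.imread('pics/scene0.png')[150:290,180:480]
cv2.imwrite('pics/s0z.png',cv2.resize(a,None,fx=2.66,fy=2.66,interpolation=cv2.INTER_CUBIC))
a=cv2.imread('pics/side0.png')[90:360,230:450]
cv2.imwrite('pics/d0z.png',cv2.resize(a,None,fx=2.2,fy=2.2,interpolation=cv2.INTER_CUBIC))
E
```

```text
(no output)
```

View pics/s0z.png

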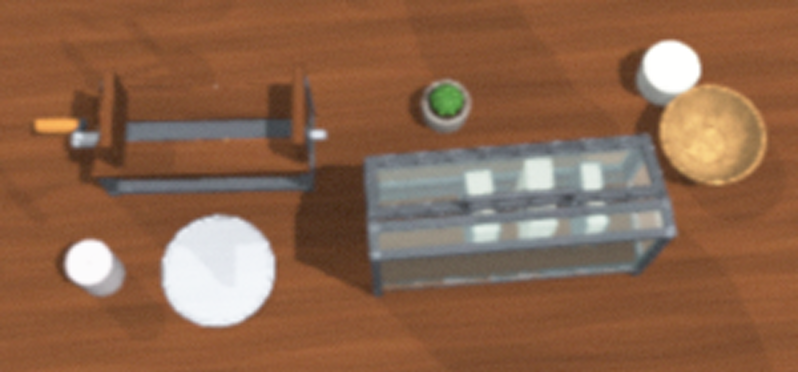

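View pics/d0z.png

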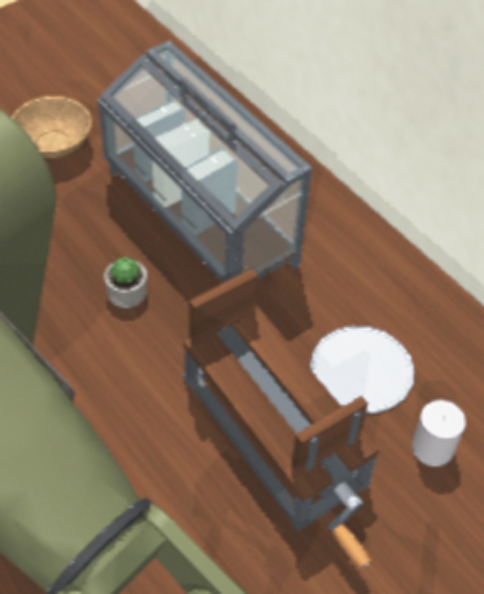

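Run:
```python
from h import *
np.set_printoptions(precision=1,suppress=True)
z=lambda u,v:(180+u/2.66,150+v/2.66)
for n,u,v,h in [('pot rim',445,107,46),('cactus',447,98,75),('tray',218,270,6),('candle top',91,262,85),('cup',670,66,60),('basket',712,134,55),
 ('cab frontleft? z185',366,160,185),('cab fr right',648,140,185),('cab ridge l',375,225,238),('cab ridge r',675,230,238),('back bottom l',377,292,0),('back bottom r',637,272,0),
 ('book1',480,182,126),('book2',537,175,135),('book3',591,177,128),('knob',55,125,108),('slid',117,110,195),('fix',297,100,195)]:
    print(n,pl('scene',*z(u,v),h))
```

```text
pot rim [499.  137.3  46. ]
cactus [496.  139.4  75. ]
tray [ 702.9 -207.5    6. ]
candle top [ 694.8 -369.6   85. ]
cup [469.3 469.6  60. ]
basket [576.7 514.2  55. ]
cab frontleft? z185 [613.4  16.  185. ]
cab fr right [618.2 388.8 185. ]
cab ridge l [715.6  20.3 238. ]
cab ridge r [754.1 390.7 238. ]
back bottom l [752.9  16.3   0. ]
back bottom r [756.1 389.    0. ]
book1 [639.5 167.7 126. ]
book2 [638.9 244.6 135. ]
book3 [646.1 318.1 128. ]
knob [ 500.3 -413.1  108. ]
slid [ 518.6 -307.5  195. ]
fix [525.3 -68.7 195. ]
```

```bash
python3 -m pendant '[{"tz":-6},{"tz":-6},{"tz":-6,"az":0.12},{"az":0.127},{}]'; python3 -c "
from h import *
print(mv([450,-50,420]))"
```

```text
(array([ 42.41, -39.16, -21.46]), array([-3.141, -0.   ,  0.247]))invalid input at $[0]: expected keys grip, tx, ty, tz, ax, ay, az
```

```bash
python3 -m pendant '[{"grip":1,"tx":0,"ty":0,"tz":-6,"ax":0,"ay":0,"az":0.12},{"grip":1,"tx":0,"ty":0,"tz":-6,"ax":0,"ay":0,"az":0.127},{"grip":1,"tx":3,"ty":-4,"tz":-3,"ax":0,"ay":0,"az":0},{"grip":1,"tx":4,"ty":-4.5,"tz":-1,"ax":0,"ay":0,"az":0},{"grip":1,"tx":4,"ty":-4.5,"tz":0,"ax":0,"ay":0,"az":0}]'; python3 -c "
from h import *
print(mv([450,-50,420]))"
```

```text
clock: 0.78
position: [245.2, -402.0, 366.1]
tool_rot: [3.141, -0.001, -0.001]
force: [0.9, -1.5, 1.1]
opening: 93.9
(array([ 20.45, -35.21,  -5.41]), array([ 3.141e+00, -1.000e-03, -1.000e-03]))
```

```bash
python3 -m pendant '[{"grip":1,"tx":3,"ty":-5.2,"tz":-1,"ax":0,"ay":0,"az":0},{"grip":1,"tx":3,"ty":-5.2,"tz":-1,"ax":0,"ay":0,"az":0},{"grip":1,"tx":3,"ty":-5.2,"tz":-1,"ax":0,"ay":0,"az":0},{"grip":1,"tx":3,"ty":-5.2,"tz":-1,"ax":0,"ay":0,"az":0},{"grip":1,"tx":3,"ty":-5.2,"tz":-1,"ax":0,"ay":0,"az":0}]';python3 -m pendant '[{"grip":1,"tx":2,"ty":-4,"tz":-1,"ax":0,"ay":0,"az":0},{"grip":1,"tx":2,"ty":-3,"tz":-1,"ax":0,"ay":0,"az":0},{"grip":1,"tx":1,"ty":-2,"tz":0,"ax":0,"ay":0,"az":0},{"grip":1,"tx":0,"ty":0,"tz":0,"ax":0,"ay":0,"az":0},{"grip":1,"tx":0,"ty":0,"tz":0,"ax":0,"ay":0,"az":0}]'
python3 - <<'E'
from h import *
s=observe();print(repr(s['position']),repr(s['tool_rot']));f=grab_frame('wrist');cv2.imwrite('pics/w1.png',f)
E
```

```text
clock: 1.4
position: [394.9, -141.5, 415.8]
tool_rot: [3.141, -0.0, -0.0]
force: [0.5, -1.2, -1.1]
opening: 93.7
clock: 2.02
position: [444.2, -53.9, 435.3]
tool_rot: [3.142, 0.0, -0.0]
force: [-0.4, -0.7, 0.0]
opening: 93.8
array([444.20002157, -53.85567154, 435.3148132 ]) array([ 3.14151167e+00,  3.38318723e-04, -3.86376667e-04])
```

View pics/w1.png

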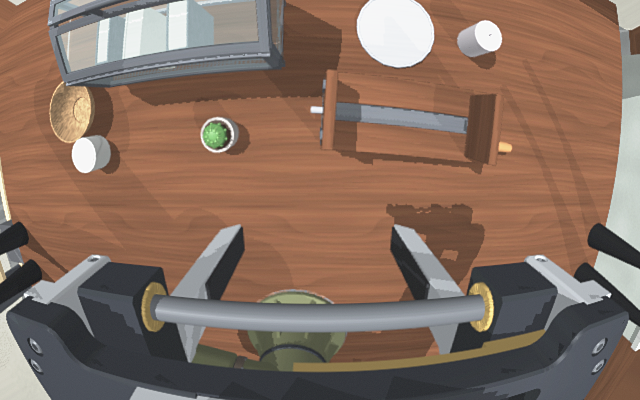

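Run:
```python
import cv2
f=cv2.imread('pics/w1.png')
cv2.imwrite('pics/w1a.png',cv2.resize(f[0:170,300:540],None,fx=3.3,fy=3.3,interpolation=cv2.INTER_CUBIC))
cv2.imwrite('pics/w1b.png',cv2.resize(f[0:180,40:300],None,fx=3,fy=3,interpolation=cv2.INTER_CUBIC))
```

```text
(no output)
```

View pics/w1a.png

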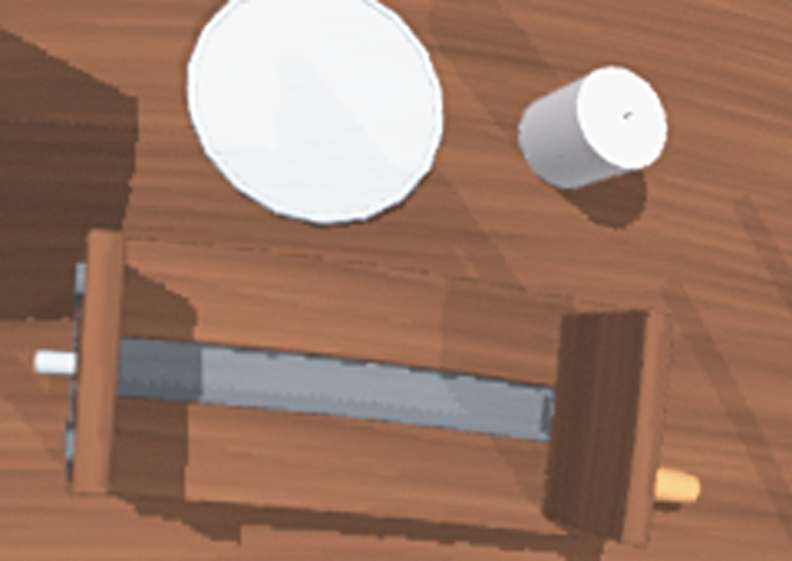

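View pics/w1b.png

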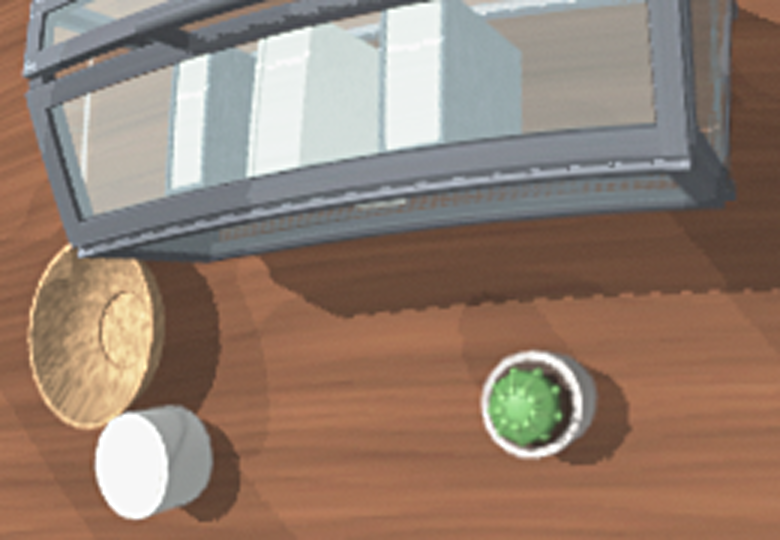

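```bash
cat > m.py <<'E'
from h import *
np.set_printoptions(precision=1,suppress=True)
pos=[444.2,-53.86,435.3];rot=[3.14151,.00034,-.00039]
A=lambda u,v:(300+u/3.3,v/3.3)
B=lambda u,v:(40+u/3,v/3)
def w(n,uv,h):
    print(n,wpl(*uv,h,pos,rot))
if __name__=='__main__':
    w('pot rim',B(530,404),46)
    w('fix top far',A(125,232),195);w('fix top near',A(108,492),195)
    w('slid inner top far',A(650,315),195);w('slid top near',A(625,540),195)
    w('slid foot far',A(562,315),105);w('slid foot near',A(545,517),105)
    w('knob end mid',A(699,486),100)
    w('tray',A(315,100),6)
    w('tray near',A(325,223),6);w('tray left',A(188,90),6);w('tray right',A(443,110),6)
    w('candle',A(622,120),85)
    w('cup',B(132,465),60);w('basket',B(95,340),55)
    w('hinge-r low',B(730,203),45);w('hinge-l',B(85,255),45)
    w('bend r',B(690,163),185);w('bend l',B(82,252),185)
E
python3 m.py
```

```text
pot rim [485.8 133.9  46. ]
fix top far [579.9 -83.4 195. ]
fix top near [472.5 -77.  195. ]
slid inner top far [ 562.7 -325.3  195. ]
slid top near [ 457.7 -318.8  195. ]
slid foot far [ 565.2 -325.3  105. ]
slid foot near [ 454.9 -321.1  105. ]
knob end mid [ 477.2 -429.   100. ]
tray [ 695.3 -211.3    6. ]
tray near [ 617.4 -216.6    6. ]
tray left [ 696.3 -133.8    6. ]
tray right [ 698.1 -294.5    6. ]
candle [ 687.5 -378.    85. ]
cup [464. 462.  60.]
basket [561.5 497.7  55. ]
hinge-r low [606.4   5.2  45. ]
hinge-l [630.5 516.9  45. ]
bend r [605.2   8.9 185. ]
bend l [605.9 378.9 185. ]
```

Run:
```python
from m import *
w('knob end z28',A(699,486),28);w('knob z 68',A(699,486),68)
c=wpl(*A(699,486),28,pos,rot)
for n,bgr in(('scene',0),('side',0)):
    f=cv2.imread(f'pics/{n}0.png');h=cv2.cvtColor(f,cv2.COLOR_BGR2HSV)
    m=cv2.inRange(h,(40,80,30),(85,255,255))
    k,l,s,ce=cv2.connectedComponentsWithStats(m)
    for i in range(1,k):
        if s[i,4]>15:
            print(n,'green',s[i],ce[i])
    m=cv2.inRange(h,(0,0,150),(180,60,255))
    k,l,s,ce=cv2.connectedComponentsWithStats(m)
    for i in range(1,k):
        if 100<s[i,4]<3000 and 150<ce[i][1]<300 and 180<ce[i][0]<480: print(n,'wht',s[i],ce[i])
f=cv2.imread('pics/w1.png');h=cv2.cvtColor(f,cv2.COLOR_BGR2HSV)
m=cv2.inRange(h,(40,80,30),(85,255,255));m[:, :180]=0;m[:,260:]=0
k,l,s,ce=cv2.connectedComponentsWithStats(m);print(s,ce)
i=1+np.argmax(s[1:,4]);rw=wray(*ce[i],pos,rot)
print(tri([rw,ray('scene',347.9,187.3)]))
print(pl('scene',347.3,190,0),proj('scene',[486,134,46]),proj('side',[486,134,46]),proj('scene',[697,-214,6]),proj('side',[697,-214,6]))
```

```text
knob end z28 [ 471.1 -481.3   28. ]
knob z 68 [ 474.5 -452.2   68. ]
scene green [342 182  12  12 113] [347.5 187.3]
scene wht [421 165  23  22 371] [431.8 175.2]
scene wht [323 207  94  17 812] [372.4 215.1]
scene wht [ 241  230   43   43 1449] [261.6 251.4]
scene wht [323 230  93  12 499] [373.  236.3]
scene wht [204 240  23  21 341] [214.8 249.9]
side green [281 207  12  12 109] [286.4 212.6]
side wht [ 282  122   70   64 1504] [315.9 153.8]
side wht [195 144  39  25 170] [212.5 156.4]
side wht [299 164  14  20 154] [304.8 174.7]
side wht [ 371  238   48   40 1393] [394.8 256.4]
side wht [419 271  23  31 486] [429.8 285.4]
[[     0      0    640    400 255549]
 [   203    123     24     25    451]] [[319.7 199.6]
 [214.8 135.2]]
[484.1 141.3  36.7]
[481.6 140.9   0. ] [346.1 187.2] [286.7 214.4] [260.2 250.1] [394.2 257. ]
```

```bash
python3 -m pendant '[{"grip":1,"tx":0.8,"ty":-3.7,"tz":4.5,"ax":0,"ay":0,"az":0},{"grip":1,"tx":0.8,"ty":-3.7,"tz":4.5,"ax":0,"ay":0,"az":0},{"grip":1,"tx":0.8,"ty":-3.7,"tz":4.5,"ax":0,"ay":0,"az":0},{"grip":1,"tx":0.8,"ty":-3.7,"tz":4.5,"ax":0,"ay":0,"az":0},{"grip":1,"tx":0.8,"ty":-3.7,"tz":4.5,"ax":0,"ay":0,"az":0}]';python3 -m pendant '[{"grip":1,"tx":0.2,"ty":-0.3,"tz":4,"ax":0,"ay":0,"az":0},{"grip":1,"tx":0,"ty":0,"tz":2,"ax":0,"ay":0,"az":0},{"grip":1,"tx":0,"ty":0,"tz":0,"ax":0,"ay":0,"az":0},{"grip":1,"tx":0,"ty":0,"tz":0,"ax":0,"ay":0,"az":0},{"grip":1,"tx":0,"ty":0,"tz":0,"ax":0,"ay":0,"az":0}]'
python3 - <<'E'
from h import *
s=observe();print(repr(s['position']),repr(s['tool_rot']));f=grab_frame('wrist');cv2.imwrite('pics/w2.png',f)
E
```

```text
clock: 2.7
position: [484.6, 131.9, 209.3]
tool_rot: [-3.142, -0.001, -0.002]
force: [1.1, -0.3, 0.1]
opening: 93.8
clock: 3.32
position: [487.0, 134.4, 151.6]
tool_rot: [-3.141, -0.002, -0.001]
force: [0.2, -0.1, -0.6]
opening: 94.3
array([486.9873294 , 134.39363277, 151.58448125]) array([-3.14122823e+00, -1.83387686e-03, -6.67968787e-04])
```

View pics/w2.png

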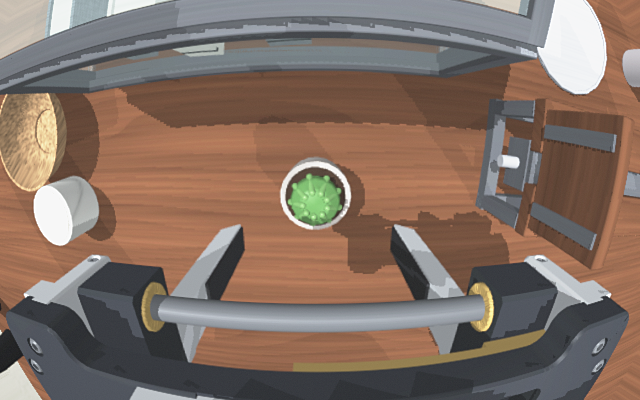

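Run:
```python
from h import *
np.set_printoptions(precision=1,suppress=True)
pos=[486.99,134.39,151.58];rot=[-3.14123,-.00183,-.00067]
for p in[(315.7,195),(280,196),(351.5,196),(315,161),(316,229)]:print(p,wpl(*p,46,pos,rot))
print(wproj(pos,pos,rot))
print(mv([500,134,12]))
```

```text
(315.7, 195) [487.4 134.1  46. ]
(280, 196) [486.4 168.2  46. ]
(351.5, 196) [486.4  99.9  46. ]
(315, 161) [520.  134.7  46. ]
(316, 229) [452.7 133.8  46. ]
[314.6 239.2]
(array([ 1.3,  0.1, 13.9]), array([-3.1, -0. , -0. ]))
```

```bash
python3 -m pendant '[{"grip":1,"tx":0,"ty":0,"tz":4.5,"ax":0,"ay":0,"az":0},{"grip":1,"tx":0,"ty":0,"tz":5,"ax":0,"ay":0,"az":0},{"grip":1,"tx":0,"ty":0,"tz":4.2,"ax":0,"ay":0,"az":0},{"grip":1,"tx":0,"ty":0,"tz":0,"ax":0,"ay":0,"az":0},{"grip":0.2,"tx":0,"ty":0,"tz":0,"ax":0,"ay":0,"az":0}]' 25; python3 -m pendant '[{"grip":0,"tx":0,"ty":0,"tz":0,"ax":0,"ay":0,"az":0},{"grip":0,"tx":0,"ty":0,"tz":0,"ax":0,"ay":0,"az":0},{"grip":0,"tx":0,"ty":0,"tz":0,"ax":0,"ay":0,"az":0},{"grip":0,"tx":0,"ty":0,"tz":0,"ax":0,"ay":0,"az":0},{"grip":0,"tx":0,"ty":0,"tz":-1,"ax":0,"ay":0,"az":0}]' 25
```

```text
clock: 4.0
position: [487.5, 134.8, 15.3]
tool_rot: [-3.141, -0.002, -0.0]
force: [0.3, 0.6, 0.9]
opening: 87.0
clock: 4.62
position: [486.1, 134.5, 23.6]
tool_rot: [3.141, 0.001, -0.0]
force: [0.1, -0.4, -3.4]
opening: 66.8
```

```bash
python3 -m pendant '[{"grip":0,"tx":0,"ty":0,"tz":-4,"ax":0,"ay":0,"az":0},{"grip":0,"tx":0,"ty":0,"tz":-5,"ax":0,"ay":0,"az":0},{"grip":0,"tx":0,"ty":0,"tz":-5,"ax":0,"ay":0,"az":0},{"grip":0,"tx":0,"ty":0,"tz":-5,"ax":0,"ay":0,"az":0},{"grip":0,"tx":0.5,"ty":2,"tz":-3,"ax":0,"ay":0,"az":0}]' 25; python3 -m pendant '[{"grip":0,"tx":2.5,"ty":4.2,"tz":0,"ax":0,"ay":0,"az":0},{"grip":0,"tx":2.8,"ty":4.5,"tz":0,"ax":0,"ay":0,"az":0},{"grip":0,"tx":2.8,"ty":4.5,"tz":0,"ax":0,"ay":0,"az":0},{"grip":0,"tx":2.8,"ty":4.5,"tz":0,"ax":0,"ay":0,"az":0},{"grip":0,"tx":2.8,"ty":4.5,"tz":0,"ax":0,"ay":0,"az":0}]' 25; python3 -m pendant '[{"grip":0,"tx":2.8,"ty":4.5,"tz":0,"ax":0,"ay":0,"az":0},{"grip":0,"tx":2,"ty":3.5,"tz":0,"ax":0,"ay":0,"az":0},{"grip":0,"tx":1.2,"ty":2,"tz":2,"ax":0,"ay":0,"az":0},{"grip":0,"tx":0,"ty":0,"tz":0,"ax":0,"ay":0,"az":0},{"grip":0,"tx":0,"ty":0,"tz":0,"ax":0,"ay":0,"az":0}]' 25
python3 - <<'E'
from h import *
s=observe();print(repr(s['position']),repr(s['tool_rot']));f=grab_frame('wrist');cv2.imwrite('pics/w3.png',f)
f=grab_frame('scene');cv2.imwrite('pics/s3.png',f)
E
```

```text
clock: 5.25
position: [491.3, 115.0, 246.5]
tool_rot: [-3.141, -0.003, 0.001]
force: [-0.4, -0.3, -3.2]
opening: 66.8
clock: 5.88
position: [628.8, -109.0, 243.8]
tool_rot: [-3.142, 0.0, -0.0]
force: [0.1, 0.2, -3.1]
opening: 67.1
clock: 6.5
position: [688.2, -206.8, 224.2]
tool_rot: [-3.142, -0.0, 0.0]
force: [0.1, 0.0, -3.2]
opening: 67.0
array([ 688.22478516, -206.77313215,  224.21215132]) array([-3.14152070e+00, -1.48022899e-04,  1.70488487e-04])
```

View pics/w3.png

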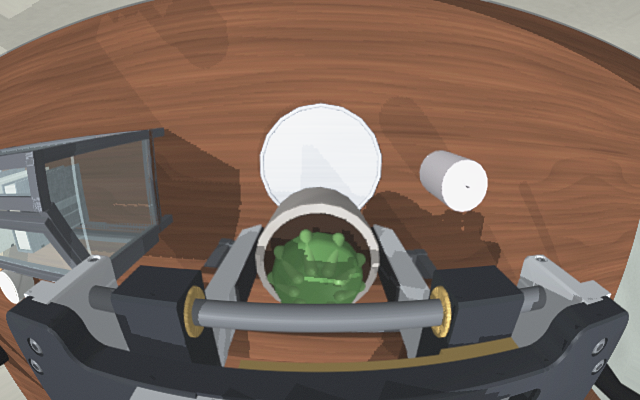

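Run:
```python
from h import *
from scipy.optimize import least_squares
np.set_printoptions(precision=1,suppress=True)
s=observe();pos,rot=s['position'],s['tool_rot']
f=cv2.imread('pics/w3.png');h=cv2.cvtColor(f,cv2.COLOR_BGR2HSV)
m=cv2.inRange(h,(0,0,190),(180,40,255));m[:,:250]=0;m[:,392:]=0;m[190:]=0
P=[]
for v in range(106,185,4):
    x=np.where(m[v])[0]
    if len(x):
        for u in(x[0]-.5,x[-1]+.5):P.append(wpl(u,v,6,pos,rot)[:2])
P=np.array(P);r=least_squares(lambda q:np.hypot(P[:,0]-q[0],P[:,1]-q[1])-q[2],[697,-214,80],loss='soft_l1');print(r.x,np.abs(r.fun).max())
print(mv([r.x[0],r.x[1],24]),pos)
```

```text
[ 698.7 -212.6   79.9] 0.8951858233425583
(array([ 1. ,  0.6, 20.1]), array([ 3.1, -0. ,  0. ])) [ 688.4 -206.6  224.9]
```

```bash
python3 -m pendant '[{"grip":0,"tx":1.1,"ty":0.6,"tz":4,"ax":0,"ay":0,"az":0},{"grip":0,"tx":0,"ty":0,"tz":5,"ax":0,"ay":0,"az":0},{"grip":0,"tx":0,"ty":0,"tz":5,"ax":0,"ay":0,"az":0},{"grip":0,"tx":0,"ty":0,"tz":4,"ax":0,"ay":0,"az":0},{"grip":0,"tx":0,"ty":0,"tz":1,"ax":0,"ay":0,"az":0}]' 25; python3 -m pendant '[{"grip":0,"tx":0,"ty":0,"tz":0.5,"ax":0,"ay":0,"az":0},{"grip":0,"tx":0,"ty":0,"tz":0.3,"ax":0,"ay":0,"az":0},{"grip":0,"tx":0,"ty":0,"tz":0.3,"ax":0,"ay":0,"az":0},{"grip":0,"tx":0,"ty":0,"tz":0,"ax":0,"ay":0,"az":0},{"grip":0,"tx":0,"ty":0,"tz":0,"ax":0,"ay":0,"az":0}]' 25
```

```text
clock: 7.22
position: [698.5, -212.4, 31.6]
tool_rot: [-3.14, 0.003, 0.0]
force: [-0.5, -0.3, -3.3]
opening: 67.0
clock: 7.85
position: [699.6, -213.5, 22.8]
tool_rot: [3.141, -0.0, -0.0]
force: [0.9, -1.7, -3.6]
opening: 67.1
```

```bash
python3 -m pendant '[{"grip":0,"tx":0,"ty":-0.1,"tz":0.15,"ax":0,"ay":0,"az":0},{"grip":0,"tx":0,"ty":0,"tz":0.1,"ax":0,"ay":0,"az":0},{"grip":0,"tx":0,"ty":0,"tz":0.1,"ax":0,"ay":0,"az":0},{"grip":0,"tx":0,"ty":0,"tz":0,"ax":0,"ay":0,"az":0},{"grip":0,"tx":0,"ty":0,"tz":0,"ax":0,"ay":0,"az":0}]' 25
```

```text
clock: 8.48
position: [699.6, -212.5, 20.9]
tool_rot: [3.141, -0.001, -0.0]
force: [-7.8, 2.2, 11.1]
opening: 66.7
```

Contact (force flipped to +11 N). Release and rise.

```bash
python3 -m pendant '[{"grip":0.6,"tx":0,"ty":0,"tz":-0.1,"ax":0,"ay":0,"az":0},{"grip":1,"tx":0,"ty":0,"tz":0,"ax":0,"ay":0,"az":0},{"grip":1,"tx":0,"ty":0,"tz":0,"ax":0,"ay":0,"az":0},{"grip":1,"tx":0,"ty":0,"tz":0,"ax":0,"ay":0,"az":0},{"grip":1,"tx":0,"ty":0,"tz":-3,"ax":0,"ay":0,"az":0}]' 25; python3 -m pendant '[{"grip":1,"tx":0,"ty":0,"tz":-5,"ax":0,"ay":0,"az":0},{"grip":1,"tx":0,"ty":0,"tz":-5,"ax":0,"ay":0,"az":0},{"grip":1,"tx":0,"ty":0,"tz":-5,"ax":0,"ay":0,"az":0},{"grip":1,"tx":0,"ty":0,"tz":-5,"ax":0,"ay":0,"az":0},{"grip":1,"tx":0,"ty":0,"tz":-3,"ax":0,"ay":0,"az":0}]' 25;  python3 - <<'E'
from h import *
s=observe();print(repr(s['position']),repr(s['tool_rot']));f=grab_frame('wrist');cv2.imwrite('pics/w4.png',f)
E
```

```text
clock: 9.1
position: [698.2, -212.0, 47.6]
tool_rot: [-3.14, 0.004, -0.0]
force: [0.8, 0.2, -0.4]
opening: 93.9
clock: 9.72
position: [699.6, -212.5, 283.1]
tool_rot: [3.141, -0.003, -0.0]
force: [0.1, -0.5, -0.5]
opening: 93.9
array([ 699.58759578, -212.48927871,  283.12816323]) array([ 3.14051005e+00, -2.99832690e-03, -1.75490424e-04])
```

View pics/w4.png

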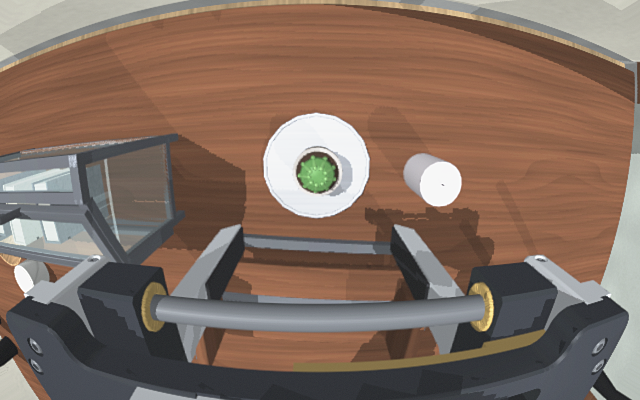

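```bash
python3 -m pendant '[{"grip":1,"tx":-1.25,"ty":-4,"tz":-4,"ax":0,"ay":0,"az":0},{"grip":1,"tx":-1.25,"ty":-5.2,"tz":-3,"ax":0,"ay":0,"az":0},{"grip":1,"tx":-1.25,"ty":-5.2,"tz":-3,"ax":0,"ay":0,"az":0},{"grip":1,"tx":-1.25,"ty":-5.2,"tz":-1,"ax":0,"ay":0,"az":0},{"grip":1,"tx":-1.25,"ty":-5.2,"tz":-1,"ax":0,"ay":0,"az":0}]' 25; python3 -m pendant '[{"grip":1,"tx":-1.25,"ty":-5.2,"tz":0,"ax":0,"ay":0,"az":0},{"grip":1,"tx":-1.25,"ty":-5.2,"tz":0,"ax":0,"ay":0,"az":0},{"grip":1,"tx":-1.25,"ty":-4,"tz":0,"ax":0,"ay":0,"az":0},{"grip":1,"tx":0,"ty":-2,"tz":0,"ax":0,"ay":0,"az":0},{"grip":1,"tx":0,"ty":0,"tz":0,"ax":0,"ay":0,"az":0}]' 25;  python3 - <<'E'
from h import *
s=observe();print(repr(s['position']),repr(s['tool_rot']));f=grab_frame('wrist');cv2.imwrite('pics/w5.png',f)
E
```

```text
clock: 10.4
position: [636.4, 37.2, 400.1]
tool_rot: [-3.142, -0.0, -0.0]
force: [1.1, 0.4, -0.1]
opening: 94.3
clock: 11.02
position: [599.8, 200.1, 399.4]
tool_rot: [3.141, 0.001, 0.001]
force: [0.1, -0.2, -0.6]
opening: 94.0
array([599.77271555, 200.0924094 , 399.38446348]) array([3.14133373e+00, 5.21049915e-04, 1.01601038e-03])
```

View pics/w5.png

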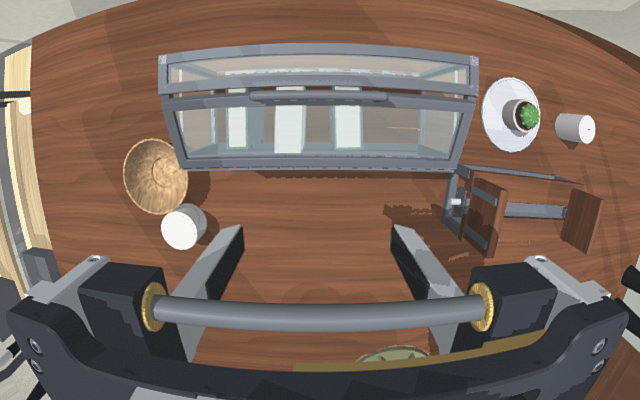

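Run:
```python
import cv2
f=cv2.imread('pics/w5.png')
cv2.imwrite('pics/w5a.png',cv2.resize(f[35:185,150:325],None,fx=4.4,fy=4,interpolation=cv2.INTER_CUBIC))
cv2.imwrite('pics/w5b.png',cv2.resize(f[35:185,310:490],None,fx=4.4,fy=4,interpolation=cv2.INTER_CUBIC))
```

```text
(no output)
```

View pics/w5a.png

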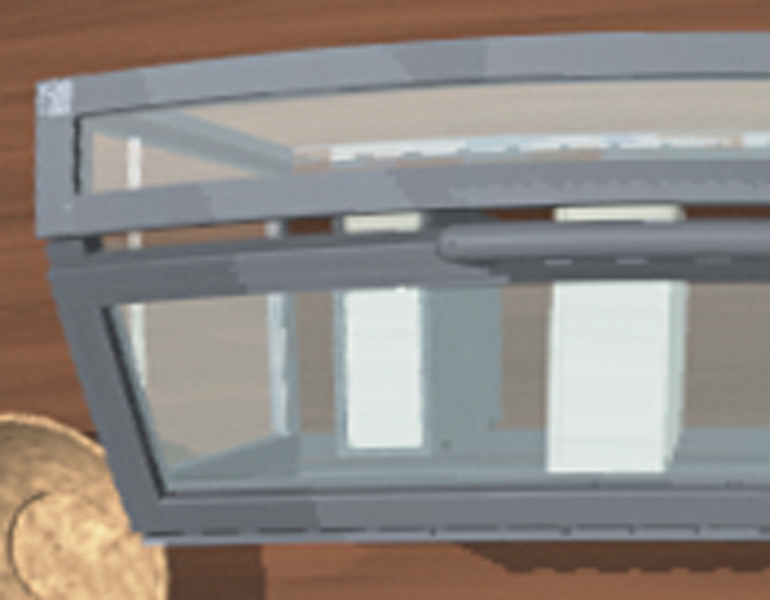

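View pics/w5b.png

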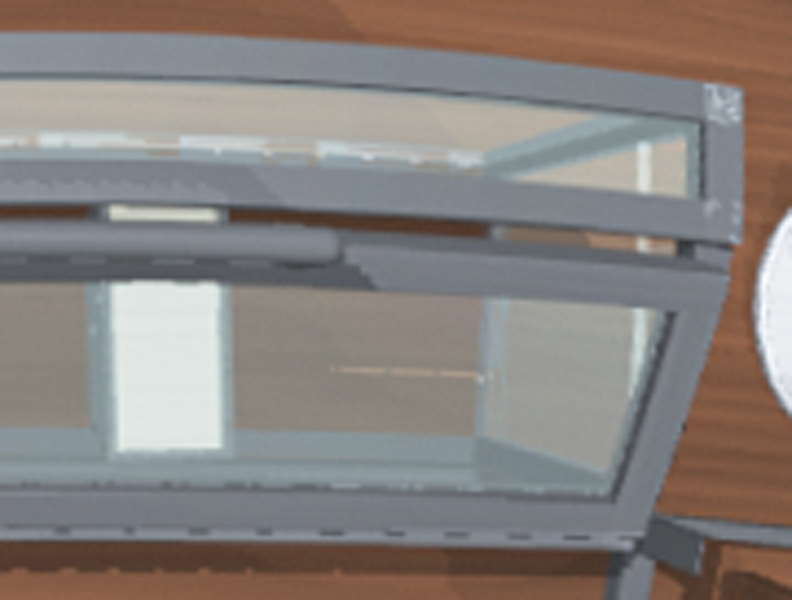

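Run:
```python
from h import *
np.set_printoptions(precision=1,suppress=True)
pos=[599.77,200.09,399.38];rot=[3.14133,.00052,.00102]
A=lambda u,v:(150+u/4.4,35+v/4);B=lambda u,v:(310+u/4.4,35+v/4)
w=lambda n,uv,h:(print(n,wpl(*uv,h,pos,rot)))
w('roof back L',A(36,82),238);w('roof back R',B(742,90),238)
w('roof front L',A(38,238),238);w('roof front R',B(740,243),238)
w('handle L',A(441,238),267);w('handle R',B(342,244),267)
w('handle mid',A(770,238),267)
w('bend L',A(143,540),185);w('bend R',B(635,547),185)
for z in(171,173,180):
  w('bk1 front L',A(345,448),z);w('bk1 front R',A(425,448),z)
  w('bk2 front L',A(548,470),z);w('bk2 front R',A(668,472),z)
  w('bk3 front L',B(114,452),z);w('bk3 R',B(224,450),z)
```

```text
roof back L [755.5 386.3 238. ]
roof back R [754.3   6.8 238. ]
roof front L [707.6 385.5 238. ]
roof front R [707.2   7.3 238. ]
handle L [697.  265.6 267. ]
handle R [695.9 127.5 267. ]
handle mid [695.6 190.7 267. ]
bend L [605.9 383.2 185. ]
bend R [604.1   8.6 185. ]
bk1 front L [633.8 318.2 171. ]
bk1 front R [633.1 292.6 171. ]
bk2 front L [625.1 254.8 171. ]
bk2 front R [624.2 218.4 171. ]
bk3 front L [630.9 173.4 171. ]
bk3 R [632.  140.1 171. ]
bk1 front L [634.  317.6 173. ]
bk1 front R [633.3 292.2 173. ]
bk2 front L [625.3 254.5 173. ]
bk2 front R [624.4 218.3 173. ]
bk3 front L [631.1 173.5 173. ]
bk3 R [632.2 140.4 173. ]
bk1 front L [634.7 315.5 180. ]
bk1 front R [634.1 290.6 180. ]
bk2 front L [626.2 253.5 180. ]
bk2 front R [625.3 218.  180. ]
bk3 front L [631.9 174.  180. ]
bk3 R [633.  141.4 180. ]
```

```bash
python3 -m pendant '[{"grip":0,"tx":0,"ty":0,"tz":0,"ax":0,"ay":0,"az":-0.175},{"grip":0,"tx":0,"ty":0,"tz":0,"ax":0,"ay":0,"az":-0.175},{"grip":0,"tx":0,"ty":0,"tz":0,"ax":0,"ay":0,"az":-0.175},{"grip":0,"tx":0,"ty":0,"tz":0,"ax":0,"ay":0,"az":-0.175},{"grip":0,"tx":0,"ty":0,"tz":0,"ax":0,"ay":0,"az":-0.175}]' 30; python3 -m pendant '[{"grip":0,"tx":0,"ty":0,"tz":0,"ax":0,"ay":0,"az":-0.175},{"grip":0,"tx":0,"ty":0,"tz":0,"ax":0,"ay":0,"az":-0.175},{"grip":0,"tx":0,"ty":0,"tz":0,"ax":0,"ay":0,"az":-0.175},{"grip":0,"tx":0,"ty":0,"tz":0,"ax":0,"ay":0,"az":-0.175},{"grip":0,"tx":0,"ty":0,"tz":0,"ax":0,"ay":0,"az":0}]' 30; python3 -c "
from h import *
print(mv([695,196,290]),mv([695,196,254]))"
```

```text
clock: 11.7
position: [600.2, 197.7, 399.7]
tool_rot: [3.142, 0.0, 0.878]
force: [0.5, -0.0, 0.1]
opening: 48.2
clock: 12.32
position: [600.1, 198.0, 399.8]
tool_rot: [-3.141, 0.0, 1.572]
force: [0.7, -0.2, -0.2]
opening: 46.6
(array([-0.21,  9.49, 10.98]), array([-3.141,  0.   ,  1.572])) (array([-0.21,  9.49, 14.58]), array([-3.141,  0.   ,  1.572]))
```

```bash
python3 -m pendant '[{"grip":0,"tx":-0.2,"ty":4,"tz":3,"ax":0,"ay":0,"az":0},{"grip":0,"tx":0,"ty":4,"tz":4,"ax":0,"ay":0,"az":0},{"grip":0,"tx":0,"ty":1.5,"tz":4,"ax":0,"ay":0,"az":0},{"grip":0,"tx":0,"ty":0,"tz":0,"ax":0,"ay":0,"az":0},{"grip":0,"tx":0,"ty":0,"tz":0,"ax":0,"ay":0,"az":0}]' 30
python3 - <<'E'
from h import *
s=observe();print(s['position'],s['tool_rot']);f=grab_frame('wrist');cv2.imwrite('pics/w6.png',f)
E
```

```text
clock: 12.95
position: [694.5, 197.6, 292.5]
tool_rot: [3.139, -0.001, 1.573]
force: [0.4, 0.2, 0.6]
opening: 46.9
[694.48697375 197.59881632 292.47846412] [ 3.13901464e+00 -6.05235423e-04  1.57251373e+00]
```

View pics/w6.png

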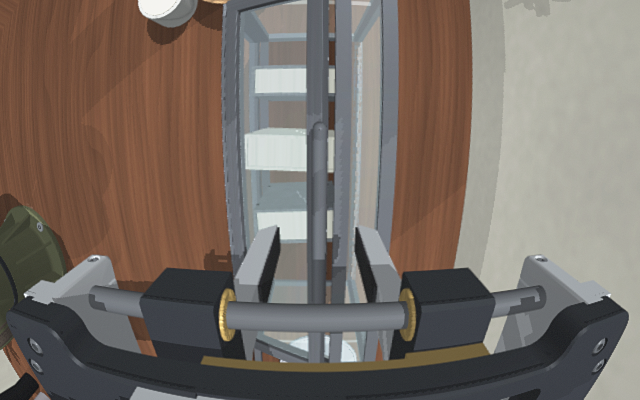

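```bash
python3 -m pendant '[{"grip":0,"tx":0,"ty":0,"tz":2,"ax":0,"ay":0,"az":0},{"grip":0,"tx":0,"ty":0,"tz":1.8,"ax":0,"ay":0,"az":0},{"grip":-0.5,"tx":0,"ty":0,"tz":0,"ax":0,"ay":0,"az":0},{"grip":-1,"tx":0,"ty":0,"tz":0,"ax":0,"ay":0,"az":0},{"grip":-1,"tx":0,"ty":0,"tz":0,"ax":0,"ay":0,"az":0}]' 12; python3 -m pendant '[{"grip":-1,"tx":0,"ty":0,"tz":0,"ax":0,"ay":0,"az":0},{"grip":-1,"tx":0,"ty":0,"tz":0,"ax":0,"ay":0,"az":0},{"grip":-1,"tx":0,"ty":0,"tz":0,"ax":0,"ay":0,"az":0},{"grip":-1,"tx":0,"ty":0,"tz":0,"ax":0,"ay":0,"az":0},{"grip":-1,"tx":0,"ty":0,"tz":0,"ax":0,"ay":0,"az":0}]' 12
```

```text
clock: 13.62
position: [694.7, 198.1, 253.5]
tool_rot: [3.14, -0.0, 1.575]
force: [0.1, -0.3, -0.7]
opening: 20.5
clock: 14.25
position: [694.8, 198.0, 252.7]
tool_rot: [3.14, -0.0, 1.575]
force: [2.6, 0.6, 5.4]
opening: 9.0
```

```bash
python3 -m pendant '[{"grip":-1,"tx":0,"ty":-2.3,"tz":-0.8,"ax":0,"ay":0,"az":0},{"grip":-1,"tx":0,"ty":-2.3,"tz":-0.4,"ax":0,"ay":0,"az":0},{"grip":-1,"tx":0,"ty":-2.4,"tz":-0.2,"ax":0,"ay":0,"az":0},{"grip":-1,"tx":0,"ty":-2.3,"tz":0,"ax":0,"ay":0,"az":0},{"grip":-1,"tx":0,"ty":-2.3,"tz":0.25,"ax":0,"ay":0,"az":0}]' 12
```

```text
clock: 14.88
position: [578.0, 197.7, 263.8]
tool_rot: [3.14, -0.001, 1.575]
force: [3.6, 2.7, 2.5]
opening: 9.7
```

```bash
python3 -m pendant '[{"grip":-1,"tx":0,"ty":-2.3,"tz":0.5,"ax":0,"ay":0,"az":0},{"grip":-1,"tx":0,"ty":-2.25,"tz":0.7,"ax":0,"ay":0,"az":0},{"grip":-1,"tx":0,"ty":-2.2,"tz":0.9,"ax":0,"ay":0,"az":0},{"grip":-1,"tx":0,"ty":-2.05,"tz":1.15,"ax":0,"ay":0,"az":0},{"grip":-1,"tx":0,"ty":-2.0,"tz":1.35,"ax":0,"ay":0,"az":0}]' 12;python3 -m pendant '[{"grip":-1,"tx":0,"ty":-1.75,"tz":1.5,"ax":0,"ay":0,"az":0},{"grip":-1,"tx":0,"ty":-1.6,"tz":1.7,"ax":0,"ay":0,"az":0},{"grip":-1,"tx":0,"ty":-1.5,"tz":1.85,"ax":0,"ay":0,"az":0},{"grip":-1,"tx":0,"ty":-1.2,"tz":2,"ax":0,"ay":0,"az":0},{"grip":-1,"tx":0,"ty":-1.1,"tz":2.1,"ax":0,"ay":0,"az":0}]' 12
```

```text
clock: 15.5
position: [470.0, 197.4, 217.1]
tool_rot: [3.141, -0.001, 1.575]
force: [7.5, 4.9, -7.0]
opening: 9.3
clock: 16.12
position: [398.9, 197.0, 125.5]
tool_rot: [3.14, -0.001, 1.575]
force: [13.1, 3.1, -4.6]
opening: 9.7
```

```bash
python3 -m pendant '[{"grip":-1,"tx":0,"ty":-0.35,"tz":0.9,"ax":0,"ay":0,"az":0},{"grip":-1,"tx":0,"ty":-0.2,"tz":0.8,"ax":0,"ay":0,"az":0},{"grip":-1,"tx":0,"ty":0,"tz":0.3,"ax":0,"ay":0,"az":0},{"grip":-1,"tx":0,"ty":0,"tz":0,"ax":0,"ay":0,"az":0},{"grip":-1,"tx":0,"ty":0,"tz":0,"ax":0,"ay":0,"az":0}]' 12
```

```text
clock: 16.75
position: [393.8, 197.0, 106.7]
tool_rot: [3.141, -0.001, 1.575]
force: [-2.6, 0.9, 9.6]
opening: 9.6
```

```bash
python3 -m pendant '[{"grip":-0.6,"tx":0,"ty":0,"tz":-0.2,"ax":0,"ay":0,"az":0},{"grip":-0.6,"tx":0,"ty":0,"tz":0,"ax":0,"ay":0,"az":0},{"grip":-0.6,"tx":0,"ty":0,"tz":0,"ax":0,"ay":0,"az":0},{"grip":-0.6,"tx":0,"ty":0,"tz":-3,"ax":0,"ay":0,"az":0},{"grip":-0.6,"tx":0,"ty":0,"tz":-5,"ax":0,"ay":0,"az":0}]' 12;python3 -m pendant '[{"grip":0,"tx":0,"ty":0,"tz":-5,"ax":0,"ay":0,"az":0},{"grip":0,"tx":0,"ty":3,"tz":-5,"ax":0,"ay":0,"az":0.17},{"grip":0,"tx":0,"ty":4,"tz":-5,"ax":0,"ay":0,"az":0.175},{"grip":0,"tx":0,"ty":0,"tz":-5,"ax":0,"ay":0,"az":0.175},{"grip":0,"tx":0,"ty":0,"tz":-2,"ax":0,"ay":0,"az":0.175}]' 12;python3 -m pendant '[{"grip":0,"tx":0,"ty":0,"tz":0,"ax":0,"ay":0,"az":0.175},{"grip":0,"tx":0,"ty":0,"tz":0,"ax":0,"ay":0,"az":0.175},{"grip":0,"tx":0,"ty":0,"tz":0,"ax":0,"ay":0,"az":0.175},{"grip":0,"tx":0,"ty":0,"tz":0,"ax":0,"ay":0,"az":0.175},{"grip":0,"tx":0,"ty":0,"tz":0,"ax":0,"ay":0,"az":0.173}]' 12
python3 - <<'E'
from h import *
s=observe();print(repr(s['position']),repr(s['tool_rot']));f=grab_frame('wrist');cv2.imwrite('pics/w7.png',f)
E
```

```text
clock: 17.38
position: [392.7, 196.4, 187.8]
tool_rot: [-3.138, 0.001, 1.575]
force: [0.6, 0.5, 0.2]
opening: 19.0
clock: 18.0
position: [462.5, 190.3, 409.1]
tool_rot: [3.14, -0.002, 0.874]
force: [1.2, -1.1, 0.2]
opening: 47.0
clock: 18.62
position: [462.0, 190.4, 406.5]
tool_rot: [3.141, 0.001, 0.001]
force: [0.6, 1.0, -0.1]
opening: 47.0
array([462.01422139, 190.38575209, 406.47947247]) array([3.14137694e+00, 5.64875495e-04, 9.93147521e-04])
```

View pics/w7.png

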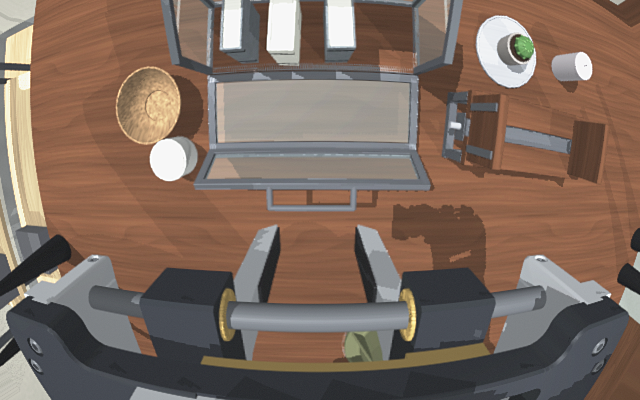

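```bash
python3 -m pendant '[{"grip":0,"tx":4,"ty":-1.2,"tz":2,"ax":0,"ay":0,"az":0},{"grip":0,"tx":4.5,"ty":-1.2,"tz":2,"ax":0,"ay":0,"az":0},{"grip":0,"tx":3.3,"ty":-1.2,"tz":2,"ax":0,"ay":0,"az":0},{"grip":0,"tx":0,"ty":0,"tz":0,"ax":0,"ay":0,"az":0},{"grip":0,"tx":0,"ty":0,"tz":0,"ax":0,"ay":0,"az":0}]' 25
python3 - <<'E'
from h import *
s=observe();print(repr(s['position']),repr(s['tool_rot']));f=grab_frame('wrist');cv2.imwrite('pics/w8.png',f)
cv2.imwrite('pics/w8a.png',cv2.resize(f[20:220,180:440],None,fx=3,fy=3,interpolation=cv2.INTER_CUBIC))
E
```

```text
clock: 19.3
position: [579.4, 227.1, 347.3]
tool_rot: [-3.141, -0.0, 0.008]
force: [-0.5, -0.1, 0.1]
opening: 47.0
array([579.43828148, 227.13853263, 347.32632894]) array([-3.14146151e+00, -4.33959585e-04,  8.35659810e-03])
```

View pics/w8a.png

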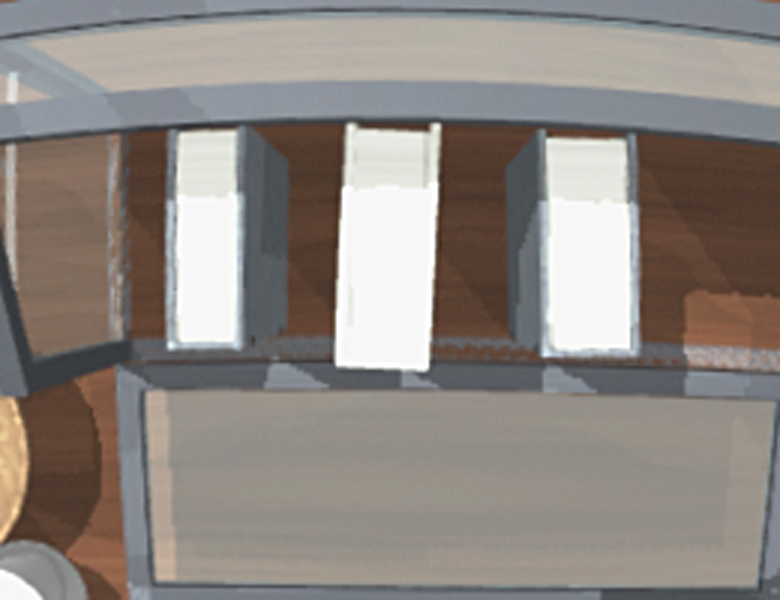

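Run:
```python
from h import *
np.set_printoptions(precision=2,suppress=True)
s=observe();pos=[579.44,227.14,347.33];rot=[-3.14146,-.00043,.00836]
A=lambda u,v:(180+u/3,20+v/3)
for n,z,q in(('a',173,[(167,348),(241,349),(169,130),(243,128)]),('b',180,[(335,367),(429,370),(346,124),(440,124)]),('c',171,[(542,353),(638,353),(539,130),(636,135)])):
    P=np.array([wpl(*A(*p),z,pos,rot) for p in q])[:,:2]
    f=(P[0]+P[1])/2;b=(P[2]+P[3])/2;d=b-f
    print(n,P.tolist(),'thick',P[0,1]-P[1,1],P[2,1]-P[3,1],'yaw',np.arctan2(d[1],d[0]),'front mid',f,'back',b)
```

```text
a [[631.3129061997946, 320.44584263294036], [630.3476481568267, 291.03348582082754], [716.5654800099056, 319.1088962314513], [715.7944453245453, 290.1210669210285]] thick 29.41235681211282 28.987829310422796 yaw -0.013176587041856142 front mid [630.83 305.74] back [716.18 304.61]
b [[623.8092439589393, 254.25783540728915], [622.8673559183945, 219.19433410871972], [715.1128019491493, 250.55810701710445], [715.2335033788621, 216.11395007538798]] thick 35.063501298569435 34.44415694171647 yaw -0.03689794776027369 front mid [623.34 236.73] back [715.17 233.34]
c [[629.3718533787604, 175.6976835142934], [630.6289372684236, 137.72975170744002], [715.6631482708348, 178.36193004172816], [716.0637374476985, 140.59467077681813]] thick 37.967931806853386 37.767259264910024 yaw 0.032186465984303116 front mid [630.   156.71] back [715.86 159.48]
```

```bash
python3 -m pendant '[{"grip":0.2,"tx":3,"ty":3,"tz":2,"ax":0,"ay":0,"az":-0.024},{"grip":0.2,"tx":3,"ty":3,"tz":4,"ax":0,"ay":0,"az":0},{"grip":0.2,"tx":2,"ty":1,"tz":4,"ax":0,"ay":0,"az":0},{"grip":0.2,"tx":0,"ty":0,"tz":2,"ax":0,"ay":0,"az":0},{"grip":0.2,"tx":0,"ty":0,"tz":0,"ax":0,"ay":0,"az":0}]' 30
python3 - <<'E'
from h import *
s=observe();print(s['position'],s['tool_rot']);print(mv([664,157.8,138]))
f=grab_frame('wrist');cv2.imwrite('pics/w9.png',f)
E
```

```text
clock: 19.98
position: [660.6, 158.7, 226.8]
tool_rot: [3.141, 0.001, 0.031]
force: [0.5, 0.6, -0.1]
opening: 56.2
[660.55711106 158.73604979 226.80717556] [3.14145242e+00 8.90647254e-04 3.11332031e-02]
(array([0.35, 0.1 , 8.88]), array([3.141e+00, 1.000e-03, 3.100e-02]))
```

View pics/w9.png

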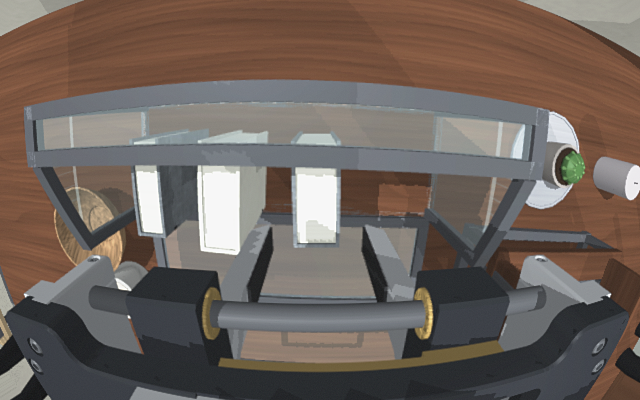

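```bash
python3 -m pendant '[{"grip":0.2,"tx":0.3,"ty":0.1,"tz":3,"ax":0,"ay":0,"az":0},{"grip":0.2,"tx":0,"ty":0,"tz":3,"ax":0,"ay":0,"az":0},{"grip":0.2,"tx":0,"ty":0,"tz":2.9,"ax":0,"ay":0,"az":0},{"grip":0.2,"tx":0,"ty":0,"tz":0,"ax":0,"ay":0,"az":0},{"grip":-0.3,"tx":0,"ty":0,"tz":0,"ax":0,"ay":0,"az":0}]' 40; python3 -m pendant '[{"grip":-0.6,"tx":0,"ty":0,"tz":0,"ax":0,"ay":0,"az":0},{"grip":-0.6,"tx":0,"ty":0,"tz":0,"ax":0,"ay":0,"az":0},{"grip":-0.6,"tx":0,"ty":0,"tz":0,"ax":0,"ay":0,"az":0},{"grip":-0.6,"tx":0,"ty":0,"tz":0,"ax":0,"ay":0,"az":0},{"grip":-0.6,"tx":0,"ty":0,"tz":0,"ax":0,"ay":0,"az":0}]' 40
```

```text
clock: 20.65
position: [665.0, 158.4, 140.6]
tool_rot: [-3.141, -0.004, 0.031]
force: [-0.1, -0.4, 0.3]
opening: 49.5
clock: 21.28
position: [664.8, 158.6, 139.7]
tool_rot: [-3.141, -0.003, 0.031]
force: [-1.0, 2.2, 6.2]
opening: 37.7
```

```bash
python3 -m pendant '[{"grip":-0.6,"tx":0,"ty":0,"tz":-1,"ax":0,"ay":0,"az":0},{"grip":-0.6,"tx":0,"ty":0,"tz":-1.2,"ax":0,"ay":0,"az":0},{"grip":-0.6,"tx":-2.5,"ty":0,"tz":0,"ax":0,"ay":0,"az":0},{"grip":-0.6,"tx":-3.5,"ty":0,"tz":0,"ax":0,"ay":0,"az":0},{"grip":-0.6,"tx":-3,"ty":0,"tz":-1,"ax":0,"ay":0,"az":0}]' 40; python3 -m pendant '[{"grip":-0.6,"tx":-1,"ty":0,"tz":-3.5,"ax":0,"ay":0,"az":0},{"grip":-0.6,"tx":0,"ty":0,"tz":-4.5,"ax":0,"ay":0,"az":0},{"grip":-0.6,"tx":0,"ty":0,"tz":-4.5,"ax":0,"ay":0,"az":0},{"grip":-0.6,"tx":0,"ty":0.5,"tz":-4,"ax":0,"ay":0,"az":0},{"grip":-0.6,"tx":0,"ty":2,"tz":-1.5,"ax":0,"ay":0,"az":0}]' 40
python3 - <<'E'
from h import *
s=observe();print(s['position'],s['tool_rot']);f=grab_frame('wrist');cv2.imwrite('pics/w10.png',f)
o=np.array([517.9,-213.9]);a=-.062;Rr=np.array([[np.cos(a),-np.sin(a)],[np.sin(a),np.cos(a)]])
t=o+Rr@[-10,109];print(t,mv([t[0],t[1],345]))
E
```

```text
clock: 21.9
position: [572.8, 155.1, 169.8]
tool_rot: [3.141, 0.001, 0.031]
force: [0.3, -0.5, -2.6]
opening: 38.1
clock: 22.52
position: [565.2, 129.8, 352.4]
tool_rot: [-3.141, -0.004, 0.032]
force: [-0.4, 0.6, -3.3]
opening: 37.7
[565.16602128 129.83357647 352.37860986] [-3.14121878 -0.00351067  0.03210788]
[ 514.67288505 -104.48982804] (array([-5.77, 23.  ,  0.77]), array([ 3.141, -0.004,  0.03 ]))
```

View pics/w10.png

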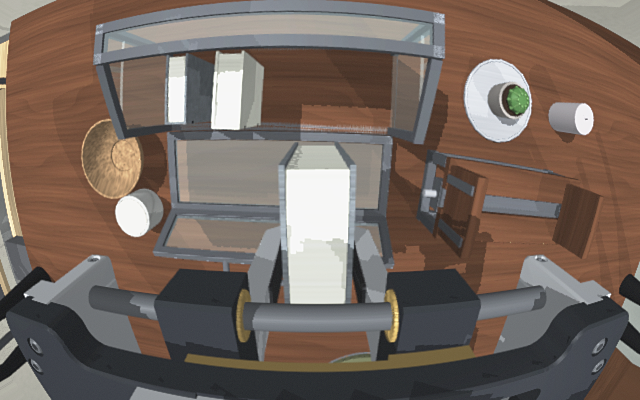

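```bash
python3 -m pendant '[{"grip":-0.6,"tx":-1.1,"ty":4,"tz":0,"ax":0,"ay":0,"az":0},{"grip":-0.6,"tx":-1.4,"ty":5.5,"tz":0,"ax":0,"ay":0,"az":0},{"grip":-0.6,"tx":-1.4,"ty":5.5,"tz":0,"ax":0,"ay":0,"az":0},{"grip":-0.6,"tx":-1.2,"ty":5,"tz":0,"ax":0,"ay":0,"az":0},{"grip":-0.6,"tx":-0.6,"ty":2.9,"tz":0,"ax":0,"ay":0,"az":0.094}]' 40; python3 -m pendant '[{"grip":-0.6,"tx":0,"ty":0,"tz":0,"ax":0,"ay":0,"az":0},{"grip":-0.6,"tx":0,"ty":0,"tz":0,"ax":0,"ay":0,"az":0},{"grip":-0.6,"tx":0,"ty":0,"tz":0,"ax":0,"ay":0,"az":0},{"grip":-0.6,"tx":0,"ty":0,"tz":0,"ax":0,"ay":0,"az":0},{"grip":-0.6,"tx":0,"ty":0,"tz":0,"ax":0,"ay":0,"az":0}]' 40
python3 - <<'E'
from h import *
s=observe();print(s['position'],s['tool_rot']);f=grab_frame('wrist');cv2.imwrite('pics/w11.png',f)
cv2.imwrite('pics/w11a.png',cv2.resize(f[60:320,200:520],None,fx=2.5,fy=2.3,interpolation=cv2.INTER_CUBIC))
E
```

```text
clock: 23.2
position: [513.8, -103.5, 348.5]
tool_rot: [-3.142, 0.002, -0.067]
force: [0.4, -0.4, -3.5]
opening: 37.9
clock: 23.82
position: [515.2, -100.3, 349.7]
tool_rot: [-3.142, 0.0, -0.062]
force: [0.3, -0.2, -3.3]
opening: 37.4
[ 515.19468246 -100.25945976  349.70782832] [-3.14157519e+00  2.56920675e-05 -6.23598767e-02]
```

View pics/w11a.png

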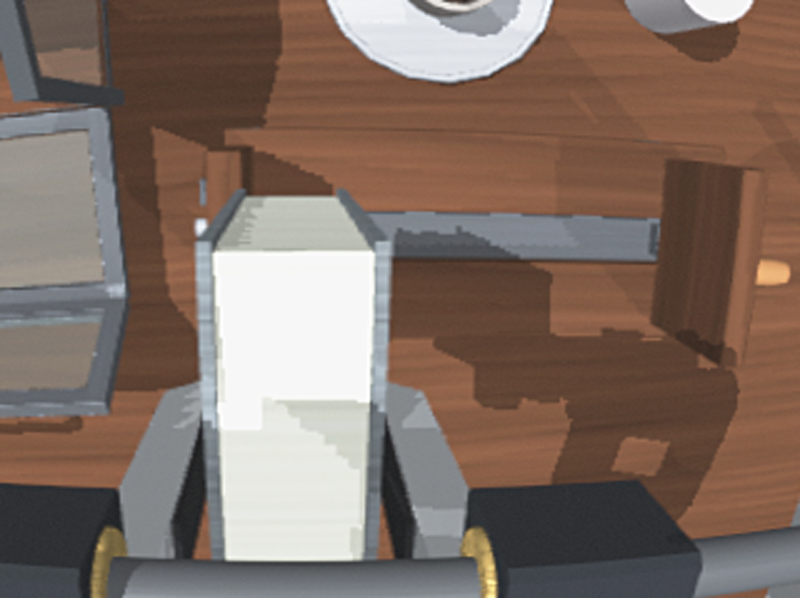

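Run:
```python
from h import *
np.set_printoptions(precision=1,suppress=True)
pos=[515.19,-100.26,349.7];rot=[-3.14157,0,-.06236]
A=lambda u,v:(200+u/2.5,60+v/2.3)
a=-.062;Rr=np.array([[np.cos(a),-np.sin(a)],[np.sin(a),np.cos(a)]]);o=np.array([517.9,-213.9])
for n,q,z in(('fix top far in',(241,148),195),('fix top far out',(207,151),195),('slid top far',(745,168),195),('slid top near',(722,367),195),('foot far',(668,158),105),('foot near',(652,322),105),('deck far edge L',(225,129),105),('deck far R',(722,147),105)):
    p=wpl(*A(*q),z,pos,rot);print(n,p,Rr.T@(p[:2]-o))
```

```text
fix top far in [581.6 -83.9 195. ] [ 55.5 133.7]
fix top far out [581.3 -69.2 195. ] [ 54.3 148.3]
slid top far [ 566.1 -324.1  195. ] [  55. -107.]
slid top near [ 456.1 -318.6  195. ] [ -55.2 -108.3]
foot far [ 565.2 -326.6  105. ] [  54.2 -109.5]
foot near [ 456.4 -319.6  105. ] [ -54.9 -109.3]
deck far edge L [590.7 -70.  105. ] [ 63.8 148.2]
deck far R [ 572.9 -365.2  105. ] [  64.3 -147.6]
```

```bash
python3 -m pendant '[{"grip":-0.6,"tx":-0.1,"ty":0.4,"tz":4,"ax":0,"ay":0,"az":0},{"grip":-0.6,"tx":0,"ty":0,"tz":4.5,"ax":0,"ay":0,"az":0},{"grip":-0.6,"tx":0,"ty":0,"tz":4,"ax":0,"ay":0,"az":0},{"grip":-0.6,"tx":0,"ty":0,"tz":1.8,"ax":0,"ay":0,"az":0},{"grip":-0.6,"tx":0,"ty":0,"tz":0,"ax":0,"ay":0,"az":0}]' 40; python3 -m pendant '[{"grip":-0.6,"tx":0,"ty":0,"tz":0.2,"ax":0,"ay":0,"az":0},{"grip":-0.6,"tx":0,"ty":0,"tz":0.2,"ax":0,"ay":0,"az":0},{"grip":-0.6,"tx":0,"ty":0,"tz":0.1,"ax":0,"ay":0,"az":0},{"grip":-0.6,"tx":0,"ty":0,"tz":0,"ax":0,"ay":0,"az":0},{"grip":-0.6,"tx":0,"ty":0,"tz":0,"ax":0,"ay":0,"az":0}]' 40
```

```text
clock: 24.5
position: [513.4, -104.4, 205.8]
tool_rot: [-3.141, 0.002, -0.063]
force: [0.8, 0.5, -3.4]
opening: 37.6
clock: 25.12
position: [513.9, -104.6, 201.9]
tool_rot: [3.142, -0.0, -0.063]
force: [-0.0, -0.2, -3.7]
opening: 37.9
```

```bash
python3 -m pendant '[{"grip":-0.6,"tx":0,"ty":0,"tz":0.1,"ax":0,"ay":0,"az":0},{"grip":-0.6,"tx":0,"ty":0,"tz":0.1,"ax":0,"ay":0,"az":0},{"grip":-0.6,"tx":0,"ty":0,"tz":0.1,"ax":0,"ay":0,"az":0},{"grip":-0.6,"tx":0,"ty":0,"tz":0,"ax":0,"ay":0,"az":0},{"grip":-0.6,"tx":0,"ty":0,"tz":0,"ax":0,"ay":0,"az":0}]' 40
```

```text
clock: 25.75
position: [514.0, -104.6, 199.7]
tool_rot: [3.141, -0.001, -0.063]
force: [-4.7, 0.8, 6.0]
opening: 37.4
```

```bash
python3 -m pendant '[{"grip":-0.1,"tx":0,"ty":0,"tz":-0.05,"ax":0,"ay":0,"az":0},{"grip":-0.02,"tx":0,"ty":0,"tz":0,"ax":0,"ay":0,"az":0},{"grip":-0.02,"tx":0,"ty":0,"tz":0,"ax":0,"ay":0,"az":0},{"grip":-0.02,"tx":0,"ty":0,"tz":-1.5,"ax":0,"ay":0,"az":0},{"grip":-0.02,"tx":0,"ty":0,"tz":-4,"ax":0,"ay":0,"az":0}]' 40; python3 -m pendant '[{"grip":0.1,"tx":0,"ty":0,"tz":-4.5,"ax":0,"ay":0,"az":0},{"grip":0.1,"tx":0.8,"ty":-3,"tz":-4.5,"ax":0,"ay":0,"az":0},{"grip":0.1,"tx":1,"ty":-5.5,"tz":0,"ax":0,"ay":0,"az":0},{"grip":0.1,"tx":1,"ty":-5.5,"tz":0,"ax":0,"ay":0,"az":0},{"grip":0.1,"tx":0,"ty":-4,"tz":0,"ax":0,"ay":0,"az":0}]' 40
python3 - <<'E'
from h import *
s=observe();print(s['position'],s['tool_rot']);f=grab_frame('wrist');cv2.imwrite('pics/w12.png',f)
print(mv([658,235.4,250]))
E
```

```text
clock: 26.38
position: [513.4, -104.4, 254.5]
tool_rot: [-3.141, 0.003, -0.063]
force: [0.2, 0.5, 0.3]
opening: 46.1
clock: 27.0
position: [553.3, 75.4, 345.1]
tool_rot: [-3.141, -0.001, -0.062]
force: [0.6, 0.2, -0.4]
opening: 51.9
[553.32330338  75.43116772 345.1494337 ] [-3.14139053e+00 -6.70122555e-04 -6.22604525e-02]
(array([  9.53, -16.25,   9.53]), array([-3.14, -0.  , -0.06]))
```

View pics/w12.png

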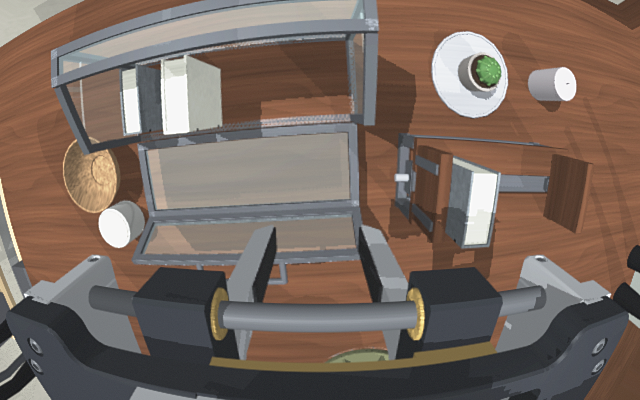

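```bash
python3 -m pendant '[{"grip":0.2,"tx":2.5,"ty":-4.3,"tz":1,"ax":0,"ay":0,"az":0},{"grip":0.2,"tx":3,"ty":-5,"tz":2,"ax":0,"ay":0,"az":0},{"grip":0.2,"tx":2.5,"ty":-4.2,"tz":3,"ax":0,"ay":0,"az":0},{"grip":0.2,"tx":1.7,"ty":-2.8,"tz":3.5,"ax":0,"ay":0,"az":-0.025},{"grip":0.2,"tx":0,"ty":0,"tz":0,"ax":0,"ay":0,"az":0}]' 40; python3 -m pendant '[{"grip":0.2,"tx":0,"ty":0,"tz":1,"ax":0,"ay":0,"az":0},{"grip":0.2,"tx":0,"ty":0,"tz":0,"ax":0,"ay":0,"az":0},{"grip":0.2,"tx":0,"ty":0,"tz":0,"ax":0,"ay":0,"az":0},{"grip":0.2,"tx":0,"ty":0,"tz":0,"ax":0,"ay":0,"az":0},{"grip":0.2,"tx":0,"ty":0,"tz":0,"ax":0,"ay":0,"az":0}]' 40
python3 - <<'E'
from h import *
s=observe();print(s['position'],s['tool_rot']);f=grab_frame('wrist');cv2.imwrite('pics/w13.png',f)
print(mv([660,235.4,147]))
E
```

```text
clock: 27.68
position: [659.9, 231.0, 245.7]
tool_rot: [3.14, 0.005, -0.036]
force: [0.4, 0.4, -0.7]
opening: 56.5
clock: 28.3
position: [660.3, 229.8, 239.6]
tool_rot: [-3.141, -0.0, -0.038]
force: [0.2, 0.0, 0.4]
opening: 56.4
[660.29448302 229.75235208 239.6344565 ] [-3.14145029e+00 -4.21551382e-04 -3.83748125e-02]
(array([-0.05, -0.56,  9.25]), array([-3.141, -0.   , -0.038]))
```

View pics/w13.png

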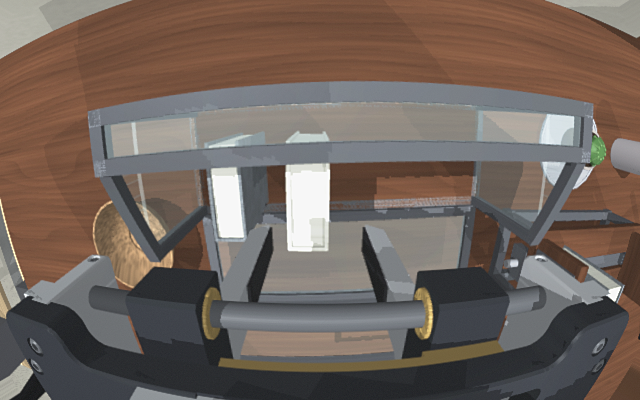

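```bash
python3 -m pendant '[{"grip":0.2,"tx":0,"ty":-0.56,"tz":2.5,"ax":0,"ay":0,"az":0},{"grip":0.2,"tx":0,"ty":0,"tz":3.5,"ax":0,"ay":0,"az":0},{"grip":0.2,"tx":0,"ty":0,"tz":3.2,"ax":0,"ay":0,"az":0},{"grip":0.2,"tx":0,"ty":0,"tz":0,"ax":0,"ay":0,"az":0},{"grip":-0.3,"tx":0,"ty":0,"tz":0,"ax":0,"ay":0,"az":0}]' 40; python3 -m pendant '[{"grip":-0.6,"tx":0,"ty":0,"tz":0,"ax":0,"ay":0,"az":0},{"grip":-0.6,"tx":0,"ty":0,"tz":0,"ax":0,"ay":0,"az":0},{"grip":-0.6,"tx":0,"ty":0,"tz":0,"ax":0,"ay":0,"az":0},{"grip":-0.6,"tx":0,"ty":0,"tz":0,"ax":0,"ay":0,"az":0},{"grip":-0.6,"tx":0,"ty":0,"tz":0,"ax":0,"ay":0,"az":0}]' 40
```

```text
clock: 28.98
position: [661.1, 235.6, 149.0]
tool_rot: [-3.141, -0.002, -0.038]
force: [-0.3, 1.1, 0.2]
opening: 49.5
clock: 29.6
position: [660.9, 235.7, 148.6]
tool_rot: [-3.141, -0.002, -0.038]
force: [-0.2, 1.4, 5.5]
opening: 33.4
```

```bash
python3 -m pendant '[{"grip":-0.6,"tx":0,"ty":0,"tz":-1,"ax":0,"ay":0,"az":0},{"grip":-0.6,"tx":0,"ty":0,"tz":-1.2,"ax":0,"ay":0,"az":0},{"grip":-0.6,"tx":-2.5,"ty":0,"tz":0,"ax":0,"ay":0,"az":0},{"grip":-0.6,"tx":-3.5,"ty":0,"tz":0,"ax":0,"ay":0,"az":0},{"grip":-0.6,"tx":-3,"ty":0,"tz":-1,"ax":0,"ay":0,"az":0}]' 40; python3 -m pendant '[{"grip":-0.6,"tx":-1,"ty":0,"tz":-3.5,"ax":0,"ay":0,"az":0},{"grip":-0.6,"tx":0,"ty":0,"tz":-5,"ax":0,"ay":0,"az":0},{"grip":-0.6,"tx":0,"ty":0,"tz":-5,"ax":0,"ay":0,"az":0},{"grip":-0.6,"tx":0,"ty":0.5,"tz":-5,"ax":0,"ay":0,"az":0},{"grip":-0.6,"tx":0,"ty":3,"tz":-1,"ax":0,"ay":0,"az":0.024}]' 40
cat >> h.py <<'E'
def rk(x,y):
    a=-.062;return np.array([517.9,-213.9])+np.array([[np.cos(a),-np.sin(a)],[np.sin(a),np.cos(a)]])@[x,y]
def rki(p):
    a=-.062;return np.array([[np.cos(a),-np.sin(a)],[np.sin(a),np.cos(a)]]).T@(np.array(p)[:2]-[517.9,-213.9])
E
python3 - <<'E'
from h import *
t=rk(-9,54);print(t,mv([t[0],t[1],370]),observe()['position'])
E
```

```text
clock: 30.22
position: [569.2, 238.8, 179.3]
tool_rot: [3.141, 0.001, -0.038]
force: [0.9, 0.3, -2.2]
opening: 33.9
clock: 30.85
position: [559.3, 204.9, 378.4]
tool_rot: [-3.14, -0.005, -0.061]
force: [0.3, -0.2, -4.0]
opening: 34.0
[ 512.26314792 -159.44611218] (array([-2.48, 36.66,  0.75]), array([-3.14 , -0.005, -0.061])) [559.25792298 204.9133501  378.44041701]
```

```bash
python3 -m pendant '[{"grip":-0.6,"tx":-0.35,"ty":5.5,"tz":0,"ax":0,"ay":0,"az":0},{"grip":-0.6,"tx":-0.35,"ty":5.5,"tz":0,"ax":0,"ay":0,"az":0},{"grip":-0.6,"tx":-0.35,"ty":5.5,"tz":0,"ax":0,"ay":0,"az":0},{"grip":-0.6,"tx":-0.35,"ty":5.5,"tz":0,"ax":0,"ay":0,"az":0},{"grip":-0.6,"tx":-0.35,"ty":5.5,"tz":0,"ax":0,"ay":0,"az":0}]' 40; python3 -m pendant '[{"grip":-0.6,"tx":-0.35,"ty":5,"tz":0,"ax":0,"ay":0,"az":0},{"grip":-0.6,"tx":-0.3,"ty":3,"tz":0,"ax":0,"ay":0,"az":0},{"grip":-0.6,"tx":0,"ty":0.7,"tz":0,"ax":0,"ay":0,"az":0},{"grip":-0.6,"tx":0,"ty":0,"tz":0,"ax":0,"ay":0,"az":0},{"grip":-0.6,"tx":0,"ty":0,"tz":0,"ax":0,"ay":0,"az":0}]' 40
python3 - <<'E'
from h import *
t=rk(-9,54);print(t,mv([t[0],t[1],208.6]),observe()['position'])
f=grab_frame('wrist');cv2.imwrite('pics/w14.png',f)
E
```

```text
clock: 31.48
position: [524.0, -70.7, 375.1]
tool_rot: [3.141, -0.001, -0.062]
force: [0.4, 0.0, -2.5]
opening: 34.0
clock: 32.1
position: [513.0, -154.5, 374.5]
tool_rot: [-3.141, -0.0, -0.061]
force: [-0.7, 0.1, -2.9]
opening: 33.6
[ 512.26314792 -159.44611218] (array([-0.04,  0.5 , 16.59]), array([-3.141, -0.   , -0.061])) [ 512.96025165 -154.50825818  374.478833  ]
```

View pics/w14.png

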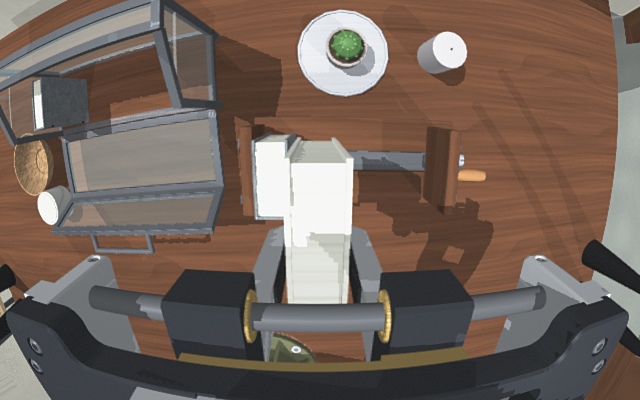

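Run:
```python
from h import *
np.set_printoptions(precision=1,suppress=True)
s=observe()
for q in[(256,219),(284,219),(256,138),(288,136)]:
    p=wpl(*q,231,s['position'],s['tool_rot']);print(p,rki(p))
```

```text
[479.4 -85.8 231. ] [-46.4 125.4]
[ 477.7 -117.4  231. ] [-46.1  93.8]
[568.8 -95.3 231. ] [ 43.4 121.5]
[ 568.2 -129.3  231. ] [45.  87.6]
```

```bash
python3 -m pendant '[{"grip":-0.6,"tx":0,"ty":0.7,"tz":3.5,"ax":0,"ay":0,"az":0},{"grip":-0.6,"tx":0,"ty":0,"tz":4.5,"ax":0,"ay":0,"az":0},{"grip":-0.6,"tx":0,"ty":0,"tz":4.5,"ax":0,"ay":0,"az":0},{"grip":-0.6,"tx":0,"ty":0,"tz":3.2,"ax":0,"ay":0,"az":0},{"grip":-0.6,"tx":0,"ty":0,"tz":0.4,"ax":0,"ay":0,"az":0}]' 40; python3 -m pendant '[{"grip":-0.6,"tx":0,"ty":0,"tz":0.2,"ax":0,"ay":0,"az":0},{"grip":-0.6,"tx":0,"ty":0,"tz":0.2,"ax":0,"ay":0,"az":0},{"grip":-0.6,"tx":0,"ty":0,"tz":0.1,"ax":0,"ay":0,"az":0},{"grip":-0.6,"tx":0,"ty":0,"tz":0,"ax":0,"ay":0,"az":0},{"grip":-0.6,"tx":0,"ty":0,"tz":0,"ax":0,"ay":0,"az":0}]' 40
```

```text
clock: 32.78
position: [511.8, -161.5, 211.7]
tool_rot: [-3.141, 0.003, -0.061]
force: [-0.5, 0.3, -2.2]
opening: 33.7
clock: 33.4
position: [512.4, -162.6, 208.6]
tool_rot: [3.141, -0.001, -0.062]
force: [-1.4, 0.3, -1.1]
opening: 33.9
```

```bash
python3 -m pendant '[{"grip":-0.6,"tx":0,"ty":0,"tz":0.1,"ax":0,"ay":0,"az":0},{"grip":-0.6,"tx":0,"ty":0,"tz":0,"ax":0,"ay":0,"az":0},{"grip":-0.14,"tx":0,"ty":0,"tz":0,"ax":0,"ay":0,"az":0},{"grip":-0.14,"tx":0,"ty":0,"tz":0,"ax":0,"ay":0,"az":0},{"grip":-0.14,"tx":0,"ty":0,"tz":0,"ax":0,"ay":0,"az":0}]' 40; python3 -m pendant '[{"grip":-0.14,"tx":0,"ty":0,"tz":-2,"ax":0,"ay":0,"az":0},{"grip":-0.14,"tx":0,"ty":0,"tz":-4,"ax":0,"ay":0,"az":0},{"grip":0,"tx":0,"ty":0,"tz":-5,"ax":0,"ay":0,"az":0},{"grip":0,"tx":0.5,"ty":-3,"tz":-4,"ax":0,"ay":0,"az":0},{"grip":0,"tx":0.8,"ty":-5.5,"tz":0,"ax":0,"ay":0,"az":0}]' 40;python3 -m pendant '[{"grip":0,"tx":1,"ty":-5.5,"tz":0,"ax":0,"ay":0,"az":0},{"grip":0,"tx":1,"ty":-5.5,"tz":0,"ax":0,"ay":0,"az":0},{"grip":0.1,"tx":1,"ty":-5.5,"tz":0,"ax":0,"ay":0,"az":0},{"grip":0.1,"tx":1,"ty":-5.5,"tz":0,"ax":0,"ay":0,"az":0},{"grip":0.1,"tx":2,"ty":-5,"tz":0,"ax":0,"ay":0,"az":-0.049}]' 40
python3 - <<'E'
from h import *
s=observe();print(s['position'],s['tool_rot']);f=grab_frame('wrist');cv2.imwrite('pics/w15.png',f)
print(mv([666,305.3,200]))
E
```

```text
clock: 34.02
position: [512.3, -162.5, 207.2]
tool_rot: [-3.142, 0.0, -0.062]
force: [-1.6, 0.0, 0.2]
opening: 40.1
clock: 34.65
position: [531.2, -78.6, 360.3]
tool_rot: [3.141, -0.005, -0.065]
force: [1.9, 0.1, -0.2]
opening: 47.2
clock: 35.28
position: [607.3, 189.3, 357.6]
tool_rot: [-3.141, -0.001, -0.012]
force: [0.2, -1.8, -0.4]
opening: 51.7
[607.33472367 189.34066    357.62966469] [-3.14143783e+00 -6.04962341e-04 -1.18008237e-02]
(array([  5.73, -11.14,  15.53]), array([-3.141e+00,  2.000e-03, -5.000e-03]))
```

View pics/w15.png

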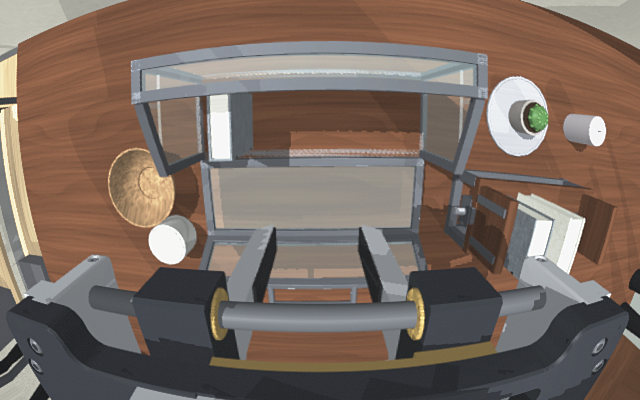

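```bash
python3 -m pendant '[{"grip":0.1,"tx":1.5,"ty":-3.5,"tz":2,"ax":0,"ay":0,"az":0},{"grip":0.1,"tx":1.7,"ty":-4,"tz":3.5,"ax":0,"ay":0,"az":0},{"grip":0.1,"tx":1.5,"ty":-3,"tz":3.5,"ax":0,"ay":0,"az":0},{"grip":0.1,"tx":0.2,"ty":-0.7,"tz":3,"ax":0,"ay":0,"az":0},{"grip":0.1,"tx":0,"ty":0,"tz":0,"ax":0,"ay":0,"az":0}]' 40
python3 - <<'E'
from h import *
s=observe();print(s['position'],s['tool_rot']);f=grab_frame('wrist');cv2.imwrite('pics/w16.png',f)
print(mv([658,305.3,143]))
E
```

```text
clock: 35.95
position: [657.0, 298.7, 234.2]
tool_rot: [3.14, 0.005, -0.013]
force: [0.4, -0.3, -0.2]
opening: 51.6
[657.01845733 298.73079355 234.20601863] [ 3.13963631  0.00479325 -0.01256474]
(array([ 0.04, -0.69,  9.4 ]), array([ 3.141e+00,  1.000e-03, -1.300e-02]))
```

View pics/w16.png

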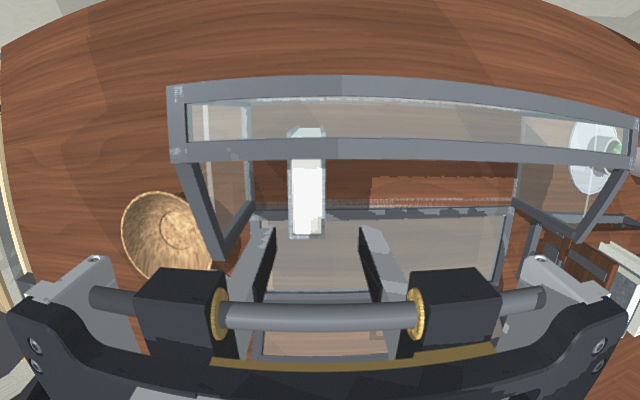

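```bash
python3 -m pendant '[{"grip":0.1,"tx":0,"ty":-0.7,"tz":2.5,"ax":0,"ay":0,"az":0},{"grip":0.1,"tx":0,"ty":0,"tz":3.5,"ax":0,"ay":0,"az":0},{"grip":0.1,"tx":0,"ty":0,"tz":3.3,"ax":0,"ay":0,"az":0},{"grip":0.1,"tx":0,"ty":0,"tz":0,"ax":0,"ay":0,"az":0},{"grip":-0.3,"tx":0,"ty":0,"tz":0,"ax":0,"ay":0,"az":0}]' 40; python3 -m pendant '[{"grip":-0.7,"tx":0,"ty":0,"tz":0,"ax":0,"ay":0,"az":0},{"grip":-0.7,"tx":0,"ty":0,"tz":0,"ax":0,"ay":0,"az":0},{"grip":-0.7,"tx":0,"ty":0,"tz":0,"ax":0,"ay":0,"az":0},{"grip":-0.7,"tx":0,"ty":0,"tz":0,"ax":0,"ay":0,"az":0},{"grip":-0.7,"tx":0,"ty":0,"tz":0,"ax":0,"ay":0,"az":0}]' 40
```

```text
clock: 36.62
position: [658.8, 305.6, 147.4]
tool_rot: [-3.14, -0.003, -0.014]
force: [-0.4, 0.0, -0.1]
opening: 44.8
clock: 37.25
position: [658.3, 306.1, 146.1]
tool_rot: [-3.14, -0.003, -0.013]
force: [-0.7, 1.2, 6.9]
opening: 29.7
```

```bash
python3 -m pendant '[{"grip":-0.7,"tx":0,"ty":0,"tz":-1,"ax":0,"ay":0,"az":0},{"grip":-0.7,"tx":0,"ty":0,"tz":-1.2,"ax":0,"ay":0,"az":0},{"grip":-0.7,"tx":-2.5,"ty":0,"tz":0,"ax":0,"ay":0,"az":0},{"grip":-0.7,"tx":-3.5,"ty":0,"tz":0,"ax":0,"ay":0,"az":0},{"grip":-0.7,"tx":-3,"ty":0,"tz":-1,"ax":0,"ay":0,"az":0}]' 45; python3 -m pendant '[{"grip":-0.7,"tx":-1,"ty":0,"tz":-3.5,"ax":0,"ay":0,"az":0},{"grip":-0.7,"tx":0,"ty":0,"tz":-5,"ax":0,"ay":0,"az":0},{"grip":-0.7,"tx":0,"ty":0,"tz":-5,"ax":0,"ay":0,"az":0},{"grip":-0.7,"tx":0,"ty":0.5,"tz":-5,"ax":0,"ay":0,"az":0},{"grip":-0.7,"tx":0,"ty":3,"tz":-1,"ax":0,"ay":0,"az":0.049}]' 45
python3 - <<'E'
from h import *
s=observe();print(s['position'],s['tool_rot']);f=grab_frame('wrist');cv2.imwrite('pics/w17.png',f)
t=rk(-16,0);print(t,mv([t[0],t[1],370]))
E
```

```text
clock: 37.88
position: [566.5, 306.6, 176.3]
tool_rot: [3.141, 0.001, -0.013]
force: [1.2, 1.2, -1.4]
opening: 29.9
clock: 38.5
position: [557.4, 272.5, 375.5]
tool_rot: [-3.139, -0.005, -0.061]
force: [-0.1, 0.2, -2.8]
opening: 29.8
[557.35700845 272.51912878 375.46014836] [-3.13907762 -0.0049746  -0.06131713]
[ 501.93074215 -212.90863542] (array([-2.33, 48.44,  0.48]), array([-3.14 , -0.005, -0.067]))
```

View pics/w17.png

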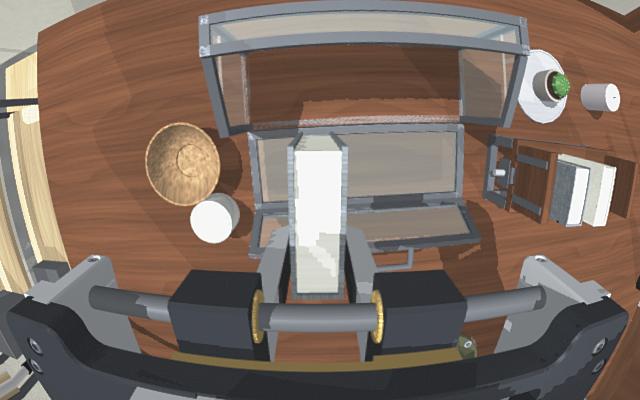

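```bash
python3 -m pendant '[{"grip":-0.7,"tx":-0.25,"ty":5.5,"tz":0,"ax":0,"ay":0,"az":0},{"grip":-0.7,"tx":-0.25,"ty":5.5,"tz":0,"ax":0,"ay":0,"az":0},{"grip":-0.7,"tx":-0.25,"ty":5.5,"tz":0,"ax":0,"ay":0,"az":0},{"grip":-0.7,"tx":-0.25,"ty":5.5,"tz":0,"ax":0,"ay":0,"az":0},{"grip":-0.7,"tx":-0.25,"ty":5.5,"tz":0,"ax":0,"ay":0,"az":0}]' 45; python3 -m pendant '[{"grip":-0.7,"tx":-0.25,"ty":5.5,"tz":0,"ax":0,"ay":0,"az":0},{"grip":-0.7,"tx":-0.25,"ty":5.5,"tz":0,"ax":0,"ay":0,"az":0},{"grip":-0.7,"tx":-0.25,"ty":5.5,"tz":0,"ax":0,"ay":0,"az":0},{"grip":-0.7,"tx":-0.25,"ty":3,"tz":0,"ax":0,"ay":0,"az":0},{"grip":-0.7,"tx":0,"ty":1,"tz":0,"ax":0,"ay":0,"az":0}]' 45;python3 -m pendant '[{"grip":-0.7,"tx":0,"ty":0,"tz":0,"ax":0,"ay":0,"az":0},{"grip":-0.7,"tx":0,"ty":0,"tz":0,"ax":0,"ay":0,"az":0},{"grip":-0.7,"tx":0,"ty":0,"tz":0,"ax":0,"ay":0,"az":0},{"grip":-0.7,"tx":0,"ty":0,"tz":0,"ax":0,"ay":0,"az":0},{"grip":-0.7,"tx":0,"ty":0,"tz":0,"ax":0,"ay":0,"az":0}]' 45
python3 - <<'E'
from h import *
s=observe();f=grab_frame('wrist');cv2.imwrite('pics/w18.png',f)
t=rk(-16,-2);print(t,mv([t[0],t[1],206]))
E
```

```text
clock: 39.17
position: [527.1, -3.5, 371.9]
tool_rot: [3.141, -0.0, -0.062]
force: [0.9, 0.1, -2.3]
opening: 29.7
clock: 39.8
position: [504.6, -207.2, 371.5]
tool_rot: [3.142, 0.0, -0.064]
force: [0.3, 1.0, -2.6]
opening: 29.8
clock: 40.42
position: [505.1, -205.5, 371.3]
tool_rot: [-3.142, -0.0, -0.062]
force: [-0.1, -0.6, -2.3]
opening: 29.8
[ 501.80682158 -214.90479265] (array([-0.28,  0.95, 16.53]), array([ 3.142, -0.   , -0.062]))
```

View pics/w18.png

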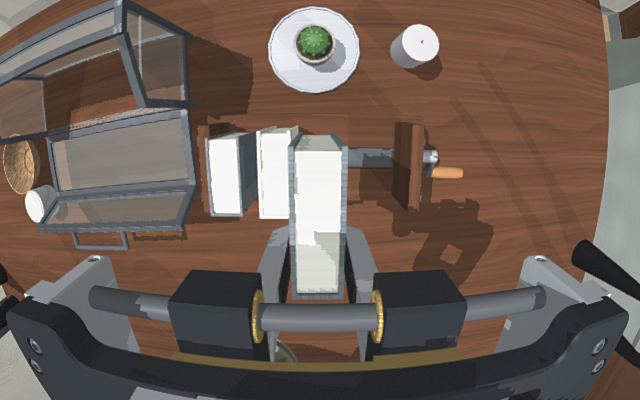

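```bash
python3 -m pendant '[{"grip":-0.7,"tx":-0.3,"ty":0.95,"tz":3.5,"ax":0,"ay":0,"az":0},{"grip":-0.7,"tx":0,"ty":0,"tz":4.5,"ax":0,"ay":0,"az":0},{"grip":-0.7,"tx":0,"ty":0,"tz":4.5,"ax":0,"ay":0,"az":0},{"grip":-0.7,"tx":0,"ty":0,"tz":3.2,"ax":0,"ay":0,"az":0},{"grip":-0.7,"tx":0,"ty":0,"tz":0.3,"ax":0,"ay":0,"az":0}]' 45; python3 -m pendant '[{"grip":-0.7,"tx":0,"ty":0,"tz":0.2,"ax":0,"ay":0,"az":0},{"grip":-0.7,"tx":0,"ty":0,"tz":0.2,"ax":0,"ay":0,"az":0},{"grip":-0.7,"tx":0,"ty":0,"tz":0.1,"ax":0,"ay":0,"az":0},{"grip":-0.7,"tx":0,"ty":0,"tz":0,"ax":0,"ay":0,"az":0},{"grip":-0.7,"tx":0,"ty":0,"tz":0,"ax":0,"ay":0,"az":0}]' 45
```

```text
clock: 41.1
position: [500.8, -214.7, 209.6]
tool_rot: [-3.14, 0.003, -0.062]
force: [-1.0, 0.8, -1.8]
opening: 29.4
clock: 41.72
position: [501.5, -215.0, 206.5]
tool_rot: [3.141, -0.0, -0.062]
force: [-0.2, 0.9, -2.1]
opening: 29.6
```

```bash
python3 -m pendant '[{"grip":-0.7,"tx":0,"ty":0,"tz":0.1,"ax":0,"ay":0,"az":0},{"grip":-0.7,"tx":0,"ty":0,"tz":0.1,"ax":0,"ay":0,"az":0},{"grip":-0.7,"tx":0,"ty":0,"tz":0.05,"ax":0,"ay":0,"az":0},{"grip":-0.7,"tx":0,"ty":0,"tz":0,"ax":0,"ay":0,"az":0},{"grip":-0.7,"tx":0,"ty":0,"tz":0,"ax":0,"ay":0,"az":0}]' 45
```

```text
clock: 42.35
position: [501.6, -215.1, 206.0]
tool_rot: [3.141, -0.002, -0.062]
force: [-7.9, 3.5, 17.6]
opening: 30.0
```

```bash
python3 -m pendant '[{"grip":-0.19,"tx":0,"ty":0,"tz":-0.1,"ax":0,"ay":0,"az":0},{"grip":-0.19,"tx":0,"ty":0,"tz":0,"ax":0,"ay":0,"az":0},{"grip":-0.19,"tx":0,"ty":0,"tz":0,"ax":0,"ay":0,"az":0},{"grip":-0.19,"tx":0,"ty":0,"tz":-2,"ax":0,"ay":0,"az":0},{"grip":-0.19,"tx":0,"ty":0,"tz":-4,"ax":0,"ay":0,"az":0}]' 45; python3 -m pendant '[{"grip":0,"tx":0,"ty":0,"tz":-5,"ax":0,"ay":0,"az":0},{"grip":0,"tx":0,"ty":-2,"tz":-5,"ax":0,"ay":0,"az":0},{"grip":0,"tx":-1,"ty":-5,"tz":0,"ax":0,"ay":0,"az":0},{"grip":0,"tx":-1,"ty":-5.5,"tz":0,"ax":0,"ay":0,"az":0},{"grip":0,"tx":-1,"ty":-5.5,"tz":0,"ax":0,"ay":0,"az":0}]' 45;python3 -m pendant '[{"grip":0,"tx":0,"ty":0,"tz":0,"ax":0,"ay":0,"az":-0.175},{"grip":0,"tx":0,"ty":0,"tz":0,"ax":0,"ay":0,"az":-0.175},{"grip":0,"tx":0,"ty":0,"tz":0,"ax":0,"ay":0,"az":-0.175},{"grip":0,"tx":0,"ty":0,"tz":0,"ax":0,"ay":0,"az":-0.175},{"grip":0,"tx":0,"ty":0,"tz":0,"ax":0,"ay":0,"az":-0.175}]' 30
python3 - <<'E'
from h import *
s=observe();print(s['position'],s['tool_rot']);f=grab_frame('scene');cv2.imwrite('pics/s19.png',f[130:310,160:500].repeat(2,0).repeat(2,1))
print(rki(s['position']))
E
```

```text
clock: 42.98
position: [501.0, -214.8, 264.0]
tool_rot: [-3.14, 0.003, -0.062]
force: [0.1, 0.0, 0.8]
opening: 38.1
clock: 43.6
position: [482.3, -32.0, 364.7]
tool_rot: [-3.142, -0.0, -0.063]
force: [0.9, 0.2, 0.0]
opening: 47.2
clock: 44.22
position: [482.8, -33.5, 364.6]
tool_rot: [-3.141, 0.0, 0.819]
force: [0.2, -1.0, -0.3]
opening: 47.1
[482.78352099 -33.50185808 364.60743855] [-3.14142447e+00  9.94141908e-05  8.18583250e-01]
[-46.22652727 177.87570065]
```

View pics/s19.png

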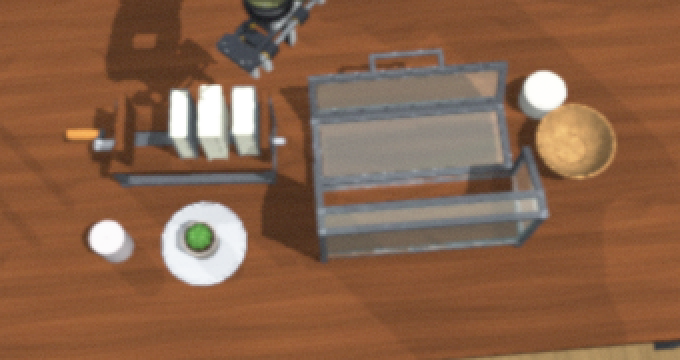

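```bash
python3 -m pendant '[{"grip":-0.1,"tx":0,"ty":0,"tz":0,"ax":0,"ay":0,"az":-0.17},{"grip":-0.1,"tx":0,"ty":0,"tz":0,"ax":0,"ay":0,"az":-0.17},{"grip":-0.1,"tx":0,"ty":0,"tz":0,"ax":0,"ay":0,"az":-0.17},{"grip":-0.1,"tx":0,"ty":0,"tz":0,"ax":0,"ay":0,"az":-0.17},{"grip":-0.1,"tx":0,"ty":0,"tz":0,"ax":0,"ay":0,"az":-0.072}]' 30
python3 - <<'E'
from h import *
print(observe()['position'],mv([393.5,197,200]))
E
```

```text
clock: 44.9
position: [482.8, -33.5, 364.7]
tool_rot: [-3.141, -0.0, 1.566]
force: [-0.4, 0.1, -0.5]
opening: 42.4
[482.75877125 -33.52759729 364.656748  ] (array([23.01, -9.04, 16.47]), array([-3.141, -0.   ,  1.566]))
```

```bash
python3 -m pendant '[{"grip":-0.4,"tx":4,"ty":-1.8,"tz":2,"ax":0,"ay":0,"az":0},{"grip":-0.4,"tx":5,"ty":-1.9,"tz":2.5,"ax":0,"ay":0,"az":0},{"grip":-0.4,"tx":5,"ty":-1.9,"tz":2.5,"ax":0,"ay":0,"az":0},{"grip":-0.4,"tx":5,"ty":-1.9,"tz":2.5,"ax":0,"ay":0,"az":0},{"grip":-0.4,"tx":4.4,"ty":-1.5,"tz":3,"ax":0,"ay":0,"az":0}]' 30;python3 -m pendant '[{"grip":-0.4,"tx":0,"ty":0,"tz":4,"ax":0,"ay":0,"az":0},{"grip":-0.4,"tx":0,"ty":0,"tz":1,"ax":0,"ay":0,"az":0},{"grip":-0.4,"tx":0,"ty":0,"tz":0,"ax":0,"ay":0,"az":0},{"grip":-0.4,"tx":0,"ty":0,"tz":0,"ax":0,"ay":0,"az":0},{"grip":-0.4,"tx":0,"ty":0,"tz":0,"ax":0,"ay":0,"az":0}]' 30
python3 - <<'E'
from h import *
print(observe()['position'],mv([393.5,197,109]))
f=grab_frame('wrist');cv2.imwrite('pics/w20.png',f)
E
```

```text
clock: 45.52
position: [393.4, 202.7, 239.3]
tool_rot: [3.14, -0.001, 1.562]
force: [0.1, -0.3, -0.8]
opening: 28.0
clock: 46.15
position: [394.7, 200.9, 190.8]
tool_rot: [3.14, -0.001, 1.564]
force: [-0.5, 1.2, 0.0]
opening: 28.2
[394.68194855 200.92969189 190.75157763] (array([-0.4 , -0.13,  8.17]), array([ 3.140e+00, -1.000e-03,  1.564e+00]))
```

View pics/w20.png

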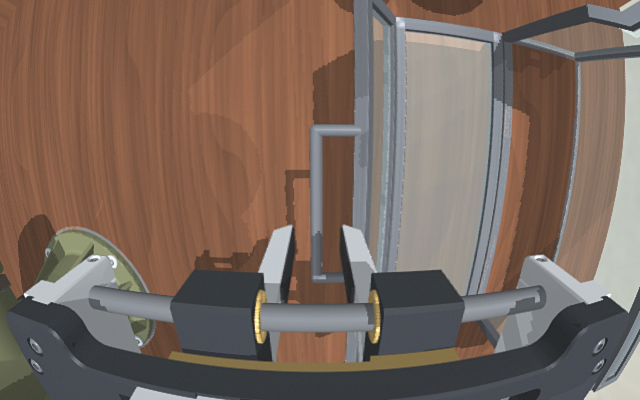

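```bash
python3 -m pendant '[{"grip":-0.58,"tx":-0.4,"ty":-0.12,"tz":1,"ax":0,"ay":0,"az":0},{"grip":-0.58,"tx":0,"ty":0,"tz":2,"ax":0,"ay":0,"az":0},{"grip":-0.58,"tx":0,"ty":0,"tz":3,"ax":0,"ay":0,"az":0},{"grip":-0.58,"tx":0,"ty":0,"tz":2.1,"ax":0,"ay":0,"az":0},{"grip":-0.58,"tx":0,"ty":0,"tz":0,"ax":0,"ay":0,"az":0}]' 30;python3 -m pendant '[{"grip":-1,"tx":0,"ty":0,"tz":0,"ax":0,"ay":0,"az":0},{"grip":-1,"tx":0,"ty":0,"tz":0,"ax":0,"ay":0,"az":0},{"grip":-1,"tx":0,"ty":0,"tz":0,"ax":0,"ay":0,"az":0},{"grip":-1,"tx":0,"ty":0,"tz":0,"ax":0,"ay":0,"az":0},{"grip":-1,"tx":0,"ty":0,"tz":0,"ax":0,"ay":0,"az":0}]' 12
```

```text
clock: 46.82
position: [392.1, 196.5, 107.4]
tool_rot: [-3.139, 0.001, 1.565]
force: [0.1, -0.2, -0.0]
opening: 19.7
clock: 47.45
position: [393.7, 197.1, 109.6]
tool_rot: [3.139, -0.001, 1.565]
force: [5.3, -0.8, -1.3]
opening: 9.3
```

```bash
python3 -m pendant '[{"grip":-1,"tx":0,"ty":0.6,"tz":-1.55,"ax":0,"ay":0,"az":0},{"grip":-1,"tx":0,"ty":1.1,"tz":-2.1,"ax":0,"ay":0,"az":0},{"grip":-1,"tx":0,"ty":1.2,"tz":-2,"ax":0,"ay":0,"az":0},{"grip":-1,"tx":0,"ty":1.5,"tz":-1.85,"ax":0,"ay":0,"az":0},{"grip":-1,"tx":0,"ty":1.6,"tz":-1.7,"ax":0,"ay":0,"az":0}]' 12;python3 -m pendant '[{"grip":-1,"tx":0,"ty":1.75,"tz":-1.5,"ax":0,"ay":0,"az":0},{"grip":-1,"tx":0,"ty":2,"tz":-1.35,"ax":0,"ay":0,"az":0},{"grip":-1,"tx":0,"ty":2.05,"tz":-1.15,"ax":0,"ay":0,"az":0},{"grip":-1,"tx":0,"ty":2.2,"tz":-0.9,"ax":0,"ay":0,"az":0},{"grip":-1,"tx":0,"ty":2.25,"tz":-0.7,"ax":0,"ay":0,"az":0}]' 12
```

```text
clock: 48.08
position: [451.9, 196.8, 201.5]
tool_rot: [-3.138, -0.0, 1.565]
force: [-4.0, 1.3, -4.5]
opening: 9.7
clock: 48.7
position: [555.4, 196.5, 259.0]
tool_rot: [3.141, -0.001, 1.565]
force: [-7.0, 3.1, 6.1]
opening: 9.3
```

```bash
python3 -m pendant '[{"grip":-1,"tx":0,"ty":2.3,"tz":-0.5,"ax":0,"ay":0,"az":0},{"grip":-1,"tx":0,"ty":2.3,"tz":-0.25,"ax":0,"ay":0,"az":0},{"grip":-1,"tx":0,"ty":2.3,"tz":0,"ax":0,"ay":0,"az":0},{"grip":-1,"tx":0,"ty":2.4,"tz":0.2,"ax":0,"ay":0,"az":0},{"grip":-1,"tx":0,"ty":1.8,"tz":0.3,"ax":0,"ay":0,"az":0}]' 12;python3 -m pendant '[{"grip":-1,"tx":0,"ty":1.5,"tz":0.4,"ax":0,"ay":0,"az":0},{"grip":-1,"tx":0,"ty":1,"tz":0.3,"ax":0,"ay":0,"az":0},{"grip":-1,"tx":0,"ty":0.5,"tz":0.15,"ax":0,"ay":0,"az":0},{"grip":-1,"tx":0,"ty":0.3,"tz":0.1,"ax":0,"ay":0,"az":0},{"grip":-1,"tx":0,"ty":0,"tz":0,"ax":0,"ay":0,"az":0}]' 12
```

```text
clock: 49.32
position: [666.7, 195.7, 260.0]
tool_rot: [-3.141, -0.001, 1.565]
force: [-3.0, 0.4, 2.9]
opening: 9.4
clock: 49.95
position: [697.3, 195.5, 251.2]
tool_rot: [-3.137, 0.0, 1.566]
force: [-24.6, -2.8, 11.1]
opening: 11.8
```

```bash
python3 -m pendant '[{"grip":-1,"tx":0,"ty":-0.2,"tz":0,"ax":0,"ay":0,"az":0},{"grip":-0.5,"tx":0,"ty":0,"tz":0,"ax":0,"ay":0,"az":0},{"grip":-0.4,"tx":0,"ty":0,"tz":0,"ax":0,"ay":0,"az":0},{"grip":-0.4,"tx":0,"ty":0,"tz":0,"ax":0,"ay":0,"az":0},{"grip":-0.4,"tx":0,"ty":0,"tz":-2,"ax":0,"ay":0,"az":0}]' 12;python3 -m pendant '[{"grip":-0.4,"tx":0,"ty":0,"tz":-5,"ax":0,"ay":0,"az":0},{"grip":-0.4,"tx":-2,"ty":-2,"tz":-4,"ax":0,"ay":0,"az":0},{"grip":-0.4,"tx":-4.5,"ty":-3.5,"tz":0,"ax":0,"ay":0,"az":0},{"grip":-0.4,"tx":-4.5,"ty":-3.5,"tz":0,"ax":0,"ay":0,"az":0},{"grip":-0.4,"tx":-4.5,"ty":-3.5,"tz":0,"ax":0,"ay":0,"az":0}]' 12
python3 - <<'E'
from h import *
print(observe()['position'])
f=grab_frame('wrist');cv2.imwrite('pics/w21.png',f)
f=grab_frame('side');cv2.imwrite('pics/d21.png',cv2.resize(f[90:360,230:450],None,fx=2.2,fy=2.2,interpolation=cv2.INTER_CUBIC))
E
```

```text
clock: 50.58
position: [697.1, 195.1, 268.2]
tool_rot: [-3.138, 0.001, 1.565]
force: [-0.8, -0.1, 0.3]
opening: 28.1
clock: 51.2
position: [570.1, 39.7, 359.7]
tool_rot: [3.141, 0.0, 1.565]
force: [0.4, -1.3, 0.4]
opening: 28.1
[570.09291599  39.66716918 359.68400525]
```

View pics/w21.png

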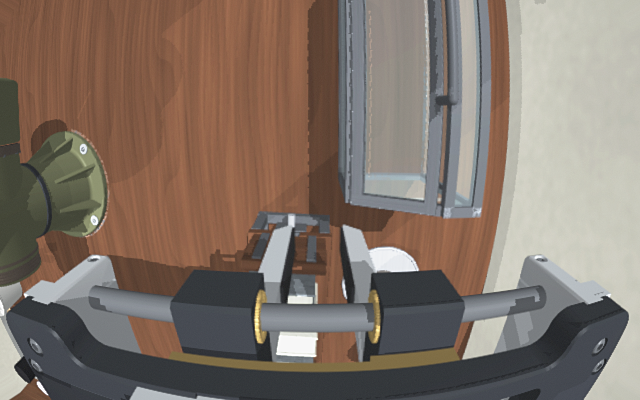

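View pics/d21.png

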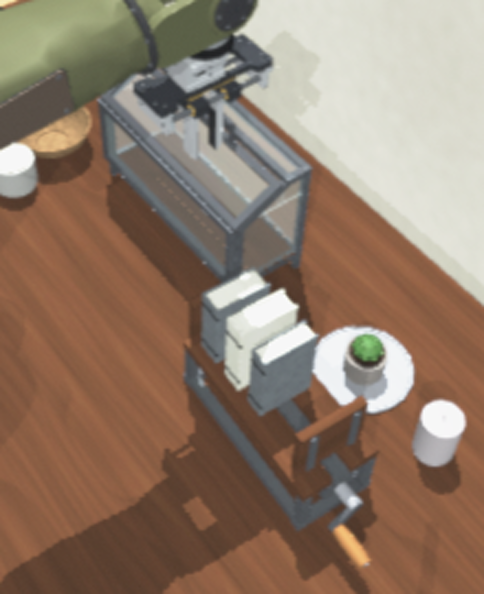

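```bash
python3 -m pendant '[{"grip":0,"tx":-5.5,"ty":-0.7,"tz":0,"ax":0,"ay":0,"az":0},{"grip":0,"tx":-5.8,"ty":-0.8,"tz":0,"ax":0,"ay":0,"az":0},{"grip":0,"tx":-5.8,"ty":-0.8,"tz":0,"ax":0,"ay":0,"az":0},{"grip":0,"tx":-5.8,"ty":-0.8,"tz":0,"ax":0,"ay":0,"az":0},{"grip":0,"tx":-5.8,"ty":-0.8,"tz":0,"ax":0,"ay":0,"az":0}]' 12;python3 -m pendant '[{"grip":0,"tx":-5.8,"ty":-0.8,"tz":0,"ax":0,"ay":0,"az":0},{"grip":0,"tx":-5.8,"ty":-0.8,"tz":0,"ax":0,"ay":0,"az":0},{"grip":0,"tx":-4.5,"ty":-0.7,"tz":0,"ax":0,"ay":0,"az":0},{"grip":0,"tx":-2,"ty":-0.2,"tz":4,"ax":0,"ay":0,"az":0.056},{"grip":0,"tx":0,"ty":0,"tz":0,"ax":0,"ay":0,"az":0}]' 12
python3 - <<'E'
from h import *
s=observe();print(s['position'],s['tool_rot'])
f=grab_frame('wrist');cv2.imwrite('pics/w22.png',f)
E
```

```text
clock: 51.92
position: [530.7, -247.5, 359.8]
tool_rot: [3.141, 0.0, 1.565]
force: [0.5, 0.6, -0.1]
opening: 46.8
clock: 52.55
position: [504.1, -427.1, 316.2]
tool_rot: [-3.137, -0.004, 1.508]
force: [-0.1, 1.1, -0.0]
opening: 47.0
[ 504.12982553 -427.05797142  316.16177239] [-3.13679113 -0.00406473  1.50752117]
```

View pics/w22.png

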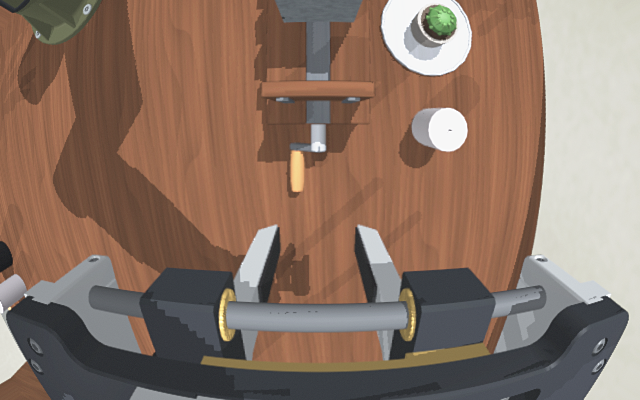

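Run:
```python
from h import *
np.set_printoptions(precision=1,suppress=True)
s=observe();p0,r0=s['position'],s['tool_rot']
for z in (30,45,68,90):
    for q in((297,151),(297,171),(297,192)):
        p=wpl(*q,z,p0,r0);print(z,q,p,rki(p))
print(rki(wpl(318,148,68,p0,r0)))
for q in((264,96,195),(375,96,195)):print(rki(wpl(*q,p0,r0) if 0 else wpl(q[0],q[1],q[2],p0,r0)))
f=cv2.imread('pics/w22.png')
cv2.imwrite('pics/w22a.png',cv2.resize(f[60:210,240:400],None,fx=4.5,fy=4,interpolation=cv2.INTER_CUBIC))
```

```text
30 (297, 151) [ 475.4 -406.1   30. ] [ -30.5 -194.4]
30 (297, 171) [ 473.2 -437.    30. ] [ -30.8 -225.4]
30 (297, 192) [ 470.7 -470.3   30. ] [ -31.3 -258.8]
45 (297, 151) [ 476.5 -404.3   45. ] [ -29.5 -192.6]
45 (297, 171) [ 474.4 -434.2   45. ] [ -29.8 -222.6]
45 (297, 192) [ 471.9 -466.4   45. ] [ -30.2 -254.9]
68 (297, 151) [ 478.2 -401.6   68. ] [ -28.  -189.8]
68 (297, 171) [ 476.2 -430.    68. ] [ -28.3 -218.3]
68 (297, 192) [ 473.8 -460.6   68. ] [ -28.7 -248.9]
90 (297, 151) [ 479.8 -399.    90. ] [ -26.5 -187.1]
90 (297, 171) [ 477.9 -426.    90. ] [ -26.8 -214.1]
90 (297, 192) [ 475.7 -455.    90. ] [ -27.2 -243.2]
[   1.3 -185.6]
[ -51.5 -119.5]
[  56.4 -119.1]
```

View pics/w22a.png

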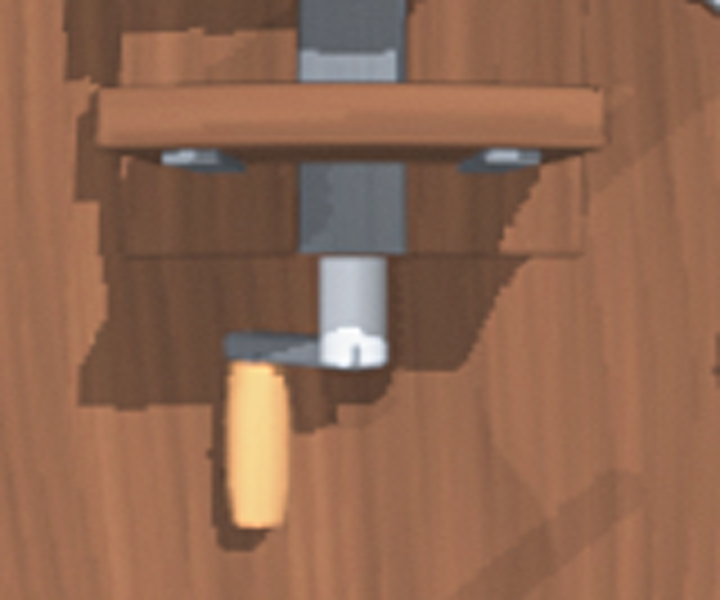

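Run:
```python
from h import *
t=rk(-30,-226);print(t,mv([*t,100]))
```

```text
[ 473.95461683 -437.60695854] (array([-1.36, -2.97, 21.9 ]), array([-3.14e+00, -2.00e-03,  1.51e+00]))
```

```bash
python3 -m pendant '[{"grip":0,"tx":-0.7,"ty":-1.5,"tz":4,"ax":0,"ay":0,"az":0},{"grip":0,"tx":-0.6,"ty":-1.5,"tz":5,"ax":0,"ay":0,"az":0},{"grip":0,"tx":0,"ty":0,"tz":5.5,"ax":0,"ay":0,"az":0},{"grip":0,"tx":0,"ty":0,"tz":5,"ax":0,"ay":0,"az":0},{"grip":0,"tx":0,"ty":0,"tz":1,"ax":0,"ay":0,"az":0}]' 30;python3 - <<'E'
from h import *
s=observe();print(s['position'],s['tool_rot']);t=rk(-30,-226);print(t,mv([*t,23]))
f=grab_frame('wrist');cv2.imwrite('pics/w23.png',f)
E
```

```text
clock: 53.22
position: [474.4, -436.4, 113.9]
tool_rot: [-3.14, -0.002, 1.511]
force: [0.8, -0.6, 0.4]
opening: 47.2
[ 474.37406689 -436.37407264  113.90145289] [-3.13978697e+00 -1.83583331e-03  1.51101407e+00]
[ 473.95461683 -437.60695854] (array([-0.14, -0.02,  9.09]), array([-3.140e+00, -2.000e-03,  1.511e+00]))
```

View pics/w23.png

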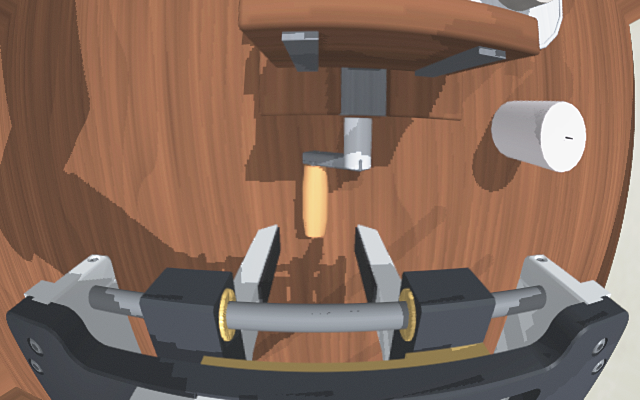

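Run:
```python
from h import *
np.set_printoptions(precision=1,suppress=True)
a=([504.13,-427.058,316.16],[-3.13679,-.00406,1.50752]);b=([474.374,-436.374,113.9],[-3.13979,-.00184,1.51101])
for q1,q2 in(((297,192),(314.5,237)),((297,151),(315.5,165)),((318,148),(357,167))):
    p=tri([wray(*q1,*a),wray(*q2,*b)]);print(p,rki(p))
```

```text
[ 470.4 -466.4   42.3] [ -31.7 -255. ]
[ 474.7 -405.1   32.5] [ -31.3 -193.5]
[ 505.8 -399.3   75.8] [  -0.5 -185.8]
```

```bash
python3 -m pendant '[{"grip":0,"tx":0,"ty":-0.1,"tz":3,"ax":0,"ay":0,"az":0},{"grip":0,"tx":0,"ty":0,"tz":3,"ax":0,"ay":0,"az":0},{"grip":0,"tx":0,"ty":0,"tz":2.9,"ax":0,"ay":0,"az":0},{"grip":0,"tx":0,"ty":0,"tz":0,"ax":0,"ay":0,"az":0},{"grip":-0.5,"tx":0,"ty":0,"tz":0,"ax":0,"ay":0,"az":0}]' 30;python3 -m pendant '[{"grip":-1,"tx":0,"ty":0,"tz":0,"ax":0,"ay":0,"az":0},{"grip":-1,"tx":0,"ty":0,"tz":0,"ax":0,"ay":0,"az":0},{"grip":-1,"tx":0,"ty":0,"tz":0,"ax":0,"ay":0,"az":0},{"grip":-1,"tx":0,"ty":0,"tz":0,"ax":0,"ay":0,"az":0},{"grip":-1,"tx":0,"ty":0,"tz":0,"ax":0,"ay":0,"az":0}]' 30
python3 - <<'E'
from h import *
s=observe();print(rki(s['position']),s['position'])
E
```

```text
clock: 53.9
position: [474.3, -438.6, 28.8]
tool_rot: [3.139, 0.003, 1.509]
force: [-1.1, -0.5, 0.3]
opening: 40.5
clock: 54.52
position: [473.0, -438.0, 26.1]
tool_rot: [3.141, 0.001, 1.509]
force: [-3.6, -1.4, 4.4]
opening: 19.0
[ -30.93252561 -226.45072275] [ 472.99595604 -437.99903572   26.13528373]
```

```bash
python3 -m pendant '[{"grip":-1,"tx":0,"ty":-0.6,"tz":-1.2,"ax":0,"ay":0,"az":0},{"grip":-1,"tx":0,"ty":-0.31,"tz":-1.33,"ax":0,"ay":0,"az":0},{"grip":-1,"tx":0,"ty":0.3,"tz":-1.53,"ax":0,"ay":0,"az":0},{"grip":-1,"tx":0,"ty":0.87,"tz":-1.3,"ax":0,"ay":0,"az":0},{"grip":-1,"tx":0,"ty":1.3,"tz":-0.87,"ax":0,"ay":0,"az":0}]' 30
python3 - <<'E'
from h import *
s=observe();print(rki(s['position']),s['position'])
E
```

```text
clock: 55.15
position: [486.6, -438.9, 88.1]
tool_rot: [-3.137, -0.001, 1.508]
force: [-12.4, 0.6, 1.4]
opening: 19.6
[ -17.2751568  -226.53187225] [ 486.62205576 -438.92624379   88.09377274]
```

```bash
python3 -m pendant '[{"grip":-1,"tx":0,"ty":1.53,"tz":-0.3,"ax":0,"ay":0,"az":0},{"grip":-1,"tx":0,"ty":2.83,"tz":1.17,"ax":0,"ay":0,"az":0},{"grip":-1,"tx":0,"ty":1.17,"tz":2.83,"ax":0,"ay":0,"az":0},{"grip":-1,"tx":0,"ty":-1.17,"tz":2.83,"ax":0,"ay":0,"az":0},{"grip":-1,"tx":0,"ty":-2.83,"tz":1.17,"ax":0,"ay":0,"az":0}]' 35
python3 - <<'E'
from h import *
s=observe();print(rki(s['position']),s['position'],np.linalg.norm(s['force']))
E
```

```text
clock: 55.78
position: [505.5, -440.0, 10.1]
tool_rot: [3.137, 0.002, 1.509]
force: [9.1, 0.8, 25.0]
opening: 19.2
[   1.58446975 -226.4214638 ] [ 505.45228665 -439.98459533   10.05564773] 26.586601946485914
```

```bash
python3 -m pendant '[{"grip":-1,"tx":0,"ty":-2.83,"tz":-1.17,"ax":0,"ay":0,"az":0},{"grip":-1,"tx":0,"ty":-1.17,"tz":-2.83,"ax":0,"ay":0,"az":0},{"grip":-1,"tx":0,"ty":1.17,"tz":-2.83,"ax":0,"ay":0,"az":0},{"grip":-1,"tx":0,"ty":2.83,"tz":-1.17,"ax":0,"ay":0,"az":0},{"grip":-1,"tx":0,"ty":2.83,"tz":1.17,"ax":0,"ay":0,"az":0}]' 35; python3 -m pendant '[{"grip":-1,"tx":0,"ty":1.17,"tz":2.83,"ax":0,"ay":0,"az":0},{"grip":-1,"tx":0,"ty":-1.17,"tz":2.83,"ax":0,"ay":0,"az":0},{"grip":-1,"tx":0,"ty":-2.83,"tz":1.17,"ax":0,"ay":0,"az":0},{"grip":-1,"tx":0,"ty":-2.83,"tz":-1.17,"ax":0,"ay":0,"az":0},{"grip":-1,"tx":0,"ty":-1.17,"tz":-2.83,"ax":0,"ay":0,"az":0}]' 35
python3 - <<'E'
from h import *
s=observe();print(rki(s['position']),s['position'],np.linalg.norm(s['force']))
E
```

```text
clock: 56.4
position: [531.9, -441.8, 81.1]
tool_rot: [-3.141, 0.001, 1.508]
force: [-24.9, 0.2, -9.4]
opening: 19.3
clock: 57.02
position: [462.3, -437.7, 49.4]
tool_rot: [-3.141, 0.0, 1.508]
force: [28.3, -9.2, -12.2]
opening: 19.0
[ -41.63242247 -226.85145567] [ 462.29178828 -437.73603      49.37778075] 32.167344787599184
```

```bash
python3 -m pendant '[{"grip":-1,"tx":0,"ty":1.17,"tz":-2.83,"ax":0,"ay":0,"az":0},{"grip":-1,"tx":0,"ty":2.83,"tz":-1.17,"ax":0,"ay":0,"az":0},{"grip":-1,"tx":0,"ty":2.83,"tz":1.17,"ax":0,"ay":0,"az":0},{"grip":-1,"tx":0,"ty":1.17,"tz":2.83,"ax":0,"ay":0,"az":0},{"grip":-1,"tx":0,"ty":-1.17,"tz":2.83,"ax":0,"ay":0,"az":0}]' 35; python3 -m pendant '[{"grip":-1,"tx":0,"ty":-2.83,"tz":1.17,"ax":0,"ay":0,"az":0},{"grip":-1,"tx":0,"ty":-2.83,"tz":-1.17,"ax":0,"ay":0,"az":0},{"grip":-1,"tx":0,"ty":-1.17,"tz":-2.83,"ax":0,"ay":0,"az":0},{"grip":-1,"tx":0,"ty":1.17,"tz":-2.83,"ax":0,"ay":0,"az":0},{"grip":-1,"tx":0,"ty":2.83,"tz":-1.17,"ax":0,"ay":0,"az":0}]' 35
python3 - <<'E'
from h import *
s=observe();print(rki(s['position']),s['position'],np.linalg.norm(s['force']))
f=grab_frame('side');cv2.imwrite('pics/d24.png',cv2.resize(f[180:400,280:500],None,fx=2.6,fy=2.6,interpolation=cv2.INTER_CUBIC))
E
```

```text
clock: 57.65
position: [533.9, -442.4, 23.6]
tool_rot: [3.137, 0.003, 1.51]
force: [-17.9, 3.0, 29.4]
opening: 19.2
clock: 58.28
position: [502.0, -440.6, 92.3]
tool_rot: [-3.139, 0.0, 1.507]
force: [-10.7, -2.7, -21.9]
opening: 19.0
[  -1.86810935 -227.28170793] [ 501.95304031 -440.62926382   92.31401559] 24.494853986292657
```

View pics/d24.png

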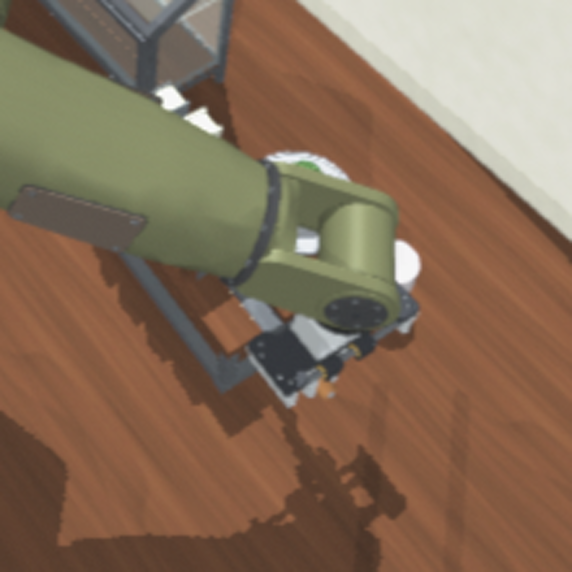

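```bash
python3 -m pendant '[{"grip":-1,"tx":0,"ty":2.83,"tz":1.17,"ax":0,"ay":0,"az":0},{"grip":-1,"tx":0,"ty":1.17,"tz":2.83,"ax":0,"ay":0,"az":0},{"grip":-1,"tx":0,"ty":-1.17,"tz":2.83,"ax":0,"ay":0,"az":0},{"grip":-1,"tx":0,"ty":-2.83,"tz":1.17,"ax":0,"ay":0,"az":0},{"grip":-1,"tx":0,"ty":-2.83,"tz":-1.17,"ax":0,"ay":0,"az":0}]' 35; python3 -m pendant '[{"grip":-1,"tx":0,"ty":-1.17,"tz":-2.83,"ax":0,"ay":0,"az":0},{"grip":-1,"tx":0,"ty":1.17,"tz":-2.83,"ax":0,"ay":0,"az":0},{"grip":-1,"tx":0,"ty":2.83,"tz":-1.17,"ax":0,"ay":0,"az":0},{"grip":-1,"tx":0,"ty":2.83,"tz":1.17,"ax":0,"ay":0,"az":0},{"grip":-1,"tx":0,"ty":1.17,"tz":2.83,"ax":0,"ay":0,"az":0}]' 35
python3 - <<'E'
from h import *
s=observe();print(rki(s['position']),s['position'],np.linalg.norm(s['force']))
f=grab_frame('wrist');cv2.imwrite('pics/w24.png',f)
E
```

```text
clock: 58.95
position: [475.1, -439.3, 21.0]
tool_rot: [3.14, 0.003, 1.508]
force: [24.4, -11.0, 10.2]
opening: 19.1
clock: 59.58
position: [544.6, -443.6, 52.7]
tool_rot: [3.14, 0.003, 1.509]
force: [-31.5, -1.9, 11.3]
opening: 19.2
[  40.84365701 -227.62695818] [ 544.56134915 -443.62028398   52.7264261 ] 33.503008904187666
```

View pics/w24.png

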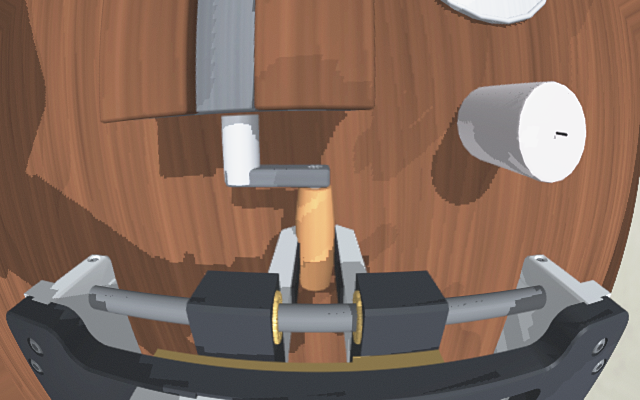

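```bash
python3 -m pendant '[{"grip":-1,"tx":0.1,"ty":-1.17,"tz":2.83,"ax":0,"ay":0,"az":0},{"grip":-1,"tx":0,"ty":-2.83,"tz":1.17,"ax":0,"ay":0,"az":0},{"grip":-1,"tx":0,"ty":-2.83,"tz":-1.17,"ax":0,"ay":0,"az":0},{"grip":-1,"tx":0,"ty":-1.17,"tz":-2.83,"ax":0,"ay":0,"az":0},{"grip":-1,"tx":0,"ty":1.17,"tz":-2.83,"ax":0,"ay":0,"az":0}]' 35; python3 -m pendant '[{"grip":-1,"tx":0,"ty":2.83,"tz":-1.17,"ax":0,"ay":0,"az":0},{"grip":-1,"tx":0,"ty":2.83,"tz":1.17,"ax":0,"ay":0,"az":0},{"grip":-1,"tx":0,"ty":1.17,"tz":2.83,"ax":0,"ay":0,"az":0},{"grip":-1,"tx":0,"ty":-1.17,"tz":2.83,"ax":0,"ay":0,"az":0},{"grip":-1,"tx":0,"ty":-2.83,"tz":1.17,"ax":0,"ay":0,"az":0}]' 35
python3 - <<'E'
from h import *
s=observe();print(rki(s['position']),s['position'],np.linalg.norm(s['force']))
for n in('scene','side'):
    f=grab_frame(n);cv2.imwrite(f'pics/{n}25.png',f)
E
```

```text
clock: 60.25
position: [472.8, -438.8, 79.0]
tool_rot: [-3.138, 0.002, 1.506]
force: [12.7, -15.4, -27.3]
opening: 19.3
clock: 60.88
position: [505.5, -441.1, 10.4]
tool_rot: [3.135, 0.006, 1.509]
force: [8.2, -13.9, 17.8]
opening: 19.1
[   1.71129993 -227.52117904] [ 505.51073447 -441.09005603   10.4418608 ] 24.029342407130425
```

View pics/scene25.png

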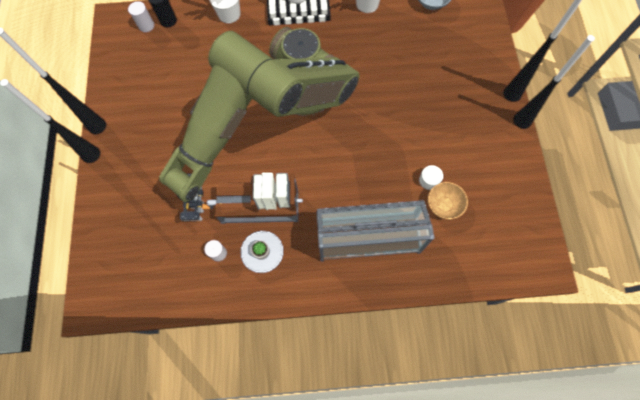

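```bash
python3 -m pendant '[{"grip":-1,"tx":0.1,"ty":-2.83,"tz":-1.17,"ax":0,"ay":0,"az":0},{"grip":-1,"tx":0,"ty":-1.17,"tz":-2.83,"ax":0,"ay":0,"az":0},{"grip":-1,"tx":0,"ty":1.17,"tz":-2.83,"ax":0,"ay":0,"az":0},{"grip":-1,"tx":0,"ty":2.83,"tz":-1.17,"ax":0,"ay":0,"az":0},{"grip":-1,"tx":0,"ty":0,"tz":0,"ax":0,"ay":0,"az":0}]' 35
python3 - <<'E'
from h import *
s=observe();print(rki(s['position']),s['position'],np.linalg.norm(s['force']))
E
```

```text
clock: 61.6
position: [504.8, -440.1, 91.7]
tool_rot: [3.139, 0.005, 1.508]
force: [3.4, -14.6, 2.8]
opening: 19.3
[   0.94122604 -226.54666205] [ 504.80252155 -440.06969747   91.74125387] 15.189530500613172
```

```bash
python3 -m pendant '[{"grip":-1,"tx":-0.1,"ty":1.53,"tz":0.3,"ax":0,"ay":0,"az":0},{"grip":-1,"tx":0,"ty":1.3,"tz":0.87,"ax":0,"ay":0,"az":0},{"grip":-1,"tx":0,"ty":0.87,"tz":1.3,"ax":0,"ay":0,"az":0},{"grip":-1,"tx":0,"ty":0.3,"tz":1.53,"ax":0,"ay":0,"az":0},{"grip":-1,"tx":0,"ty":-0.3,"tz":1.53,"ax":0,"ay":0,"az":0}]' 35
python3 - <<'E'
from h import *
s=observe();print(rki(s['position']),s['position'],np.linalg.norm(s['force']))
E
```

```text
clock: 62.22
position: [541.1, -442.4, 36.7]
tool_rot: [3.14, 0.003, 1.509]
force: [-10.8, -4.4, 13.0]
opening: 18.9
[  37.3600085  -226.58841823] [ 541.1487423  -442.3678916    36.67900677] 17.471599592043574
```

```bash
python3 -m pendant '[{"grip":-1,"tx":0,"ty":-0.87,"tz":1.3,"ax":0,"ay":0,"az":0},{"grip":-1,"tx":0,"ty":-1.3,"tz":0.87,"ax":0,"ay":0,"az":0},{"grip":-1,"tx":0,"ty":-0.8,"tz":0.2,"ax":0,"ay":0,"az":0},{"grip":-1,"tx":0,"ty":-0.73,"tz":0.1,"ax":0,"ay":0,"az":0},{"grip":-1,"tx":0,"ty":0,"tz":0,"ax":0,"ay":0,"az":0}]' 45
python3 - <<'E'
from h import *
s=observe();print(rki(s['position']),s['position'],s['force'],np.linalg.norm(s['force']))
E
```

```text
clock: 62.85
position: [504.2, -440.1, 11.6]
tool_rot: [3.139, 0.003, 1.508]
force: [2.0, -10.5, -0.5]
opening: 19.0
[   0.34026027 -226.64580009] [ 504.19656784 -440.13140901   11.6432892 ] [  2.0092599  -10.48068309  -0.52982453] 10.684687984187413
```

```bash
python3 -m pendant '[{"grip":-1,"tx":-0.1,"ty":-0.77,"tz":-0.08,"ax":0,"ay":0,"az":0},{"grip":-1,"tx":0,"ty":-0.76,"tz":-0.22,"ax":0,"ay":0,"az":0},{"grip":-1,"tx":0,"ty":0,"tz":0,"ax":0,"ay":0,"az":0},{"grip":-1,"tx":0,"ty":0,"tz":0,"ax":0,"ay":0,"az":0},{"grip":-1,"tx":0,"ty":0,"tz":0,"ax":0,"ay":0,"az":0}]' 45
python3 - <<'E'
from h import *
s=observe();print(rki(s['position']),s['position'],s['force'],np.linalg.norm(s['force']))
f=grab_frame('scene');cv2.imwrite('pics/s26.png',cv2.resize(f[160:240,190:330],None,fx=5,fy=5,interpolation=cv2.INTER_CUBIC))
E
```

```text
clock: 63.48
position: [490.7, -439.4, 13.9]
tool_rot: [3.136, 0.003, 1.509]
force: [17.3, -10.6, -11.4]
opening: 19.3
[ -13.14456931 -226.7595208 ] [ 490.73060163 -439.40938732   13.89570363] [ 17.30873479 -10.57801946 -11.4432535 ] 23.290230704157597
```

View pics/s26.png

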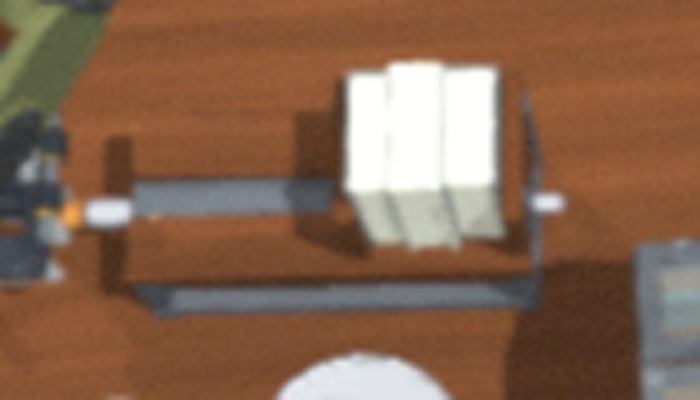

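```bash
python3 -m pendant '[{"grip":-1,"tx":-0.1,"ty":-0.7,"tz":-0.35,"ax":0,"ay":0,"az":0},{"grip":-1,"tx":0,"ty":-0.6,"tz":-0.52,"ax":0,"ay":0,"az":0},{"grip":-1,"tx":0,"ty":0,"tz":0,"ax":0,"ay":0,"az":0},{"grip":-1,"tx":0,"ty":0,"tz":0,"ax":0,"ay":0,"az":0},{"grip":-1,"tx":0,"ty":0,"tz":0,"ax":0,"ay":0,"az":0}]' 45
python3 - <<'E'
from h import *
s=observe();print(rki(s['position']),s['position'],s['force'],np.linalg.norm(s['force']))
E
```

```text
clock: 64.15
position: [478.9, -438.8, 21.1]
tool_rot: [3.135, 0.002, 1.509]
force: [32.4, -11.6, -28.8]
opening: 19.0
[ -24.99282429 -226.8434904 ] [ 478.89990892 -438.7590743    21.09364535] [ 32.37550531 -11.60506839 -28.84685032] 44.88865925774635
```

```bash
python3 -m pendant '[{"grip":-0.6,"tx":0.1,"ty":0.3,"tz":0.2,"ax":0,"ay":0,"az":0},{"grip":-0.1,"tx":0,"ty":0,"tz":0,"ax":0,"ay":0,"az":0},{"grip":0,"tx":0,"ty":0,"tz":0,"ax":0,"ay":0,"az":0},{"grip":0,"tx":0,"ty":0,"tz":-0.5,"ax":0,"ay":0,"az":0},{"grip":0,"tx":0,"ty":0,"tz":-3,"ax":0,"ay":0,"az":0}]' 45; python3 -m pendant '[{"grip":0,"tx":0,"ty":0,"tz":-5,"ax":0,"ay":0,"az":0},{"grip":0,"tx":0,"ty":0,"tz":-5,"ax":0,"ay":0,"az":0},{"grip":0,"tx":0,"ty":0,"tz":-5.5,"ax":0,"ay":0,"az":0},{"grip":0,"tx":0,"ty":0,"tz":-5.5,"ax":0,"ay":0,"az":0},{"grip":0,"tx":0,"ty":-3,"tz":-5,"ax":0,"ay":0,"az":0}]' 45
python3 - <<'E'
from h import *
s=observe();print(rki(s['position']),s['position'],s['tool_rot'],s['force'])
f=grab_frame('wrist');cv2.imwrite('pics/w27.png',f)
f=grab_frame('scene');cv2.imwrite('pics/scene27.png',f)
E
```

```text
clock: 64.78
position: [478.7, -437.4, 54.8]
tool_rot: [-3.141, -0.002, 1.509]
force: [0.9, 0.4, -0.1]
opening: 46.7
clock: 65.4
position: [449.3, -435.5, 317.0]
tool_rot: [3.141, -0.001, 1.511]
force: [-0.0, 0.1, 0.2]
opening: 46.8
[ -54.77860526 -225.41444958] [ 449.25990166 -435.48724371  317.04076842] [ 3.14111688e+00 -5.01821371e-04  1.51073653e+00] [-0.00548338  0.05194885  0.15220726]
```

View pics/w27.png

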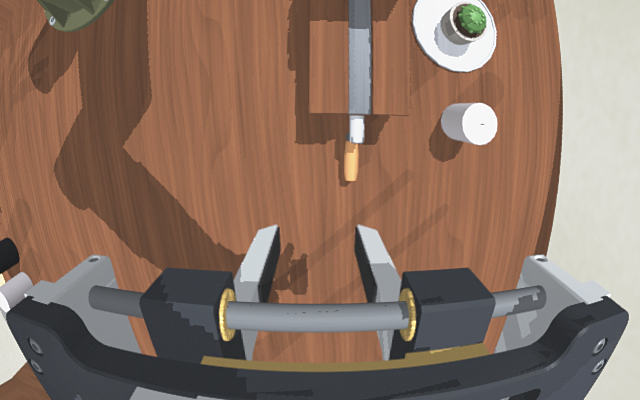

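Run:
```python
from h import *
s=observe()
for z in(28,32):
  print(rki(wpl(351,162,z,s['position'],s['tool_rot'])))
print(rki(wpl(357,140,68,s['position'],s['tool_rot'])))
f=cv2.imread('pics/w27.png');cv2.imwrite('pics/w27a.png',cv2.resize(f[80:200,280:430],None,fx=5,fy=5,interpolation=cv2.INTER_CUBIC))
```

```text
[  -0.79014464 -228.52091732]
[  -1.26735957 -227.85532842]
[   2.32516107 -190.34290806]
```

View pics/w27a.png

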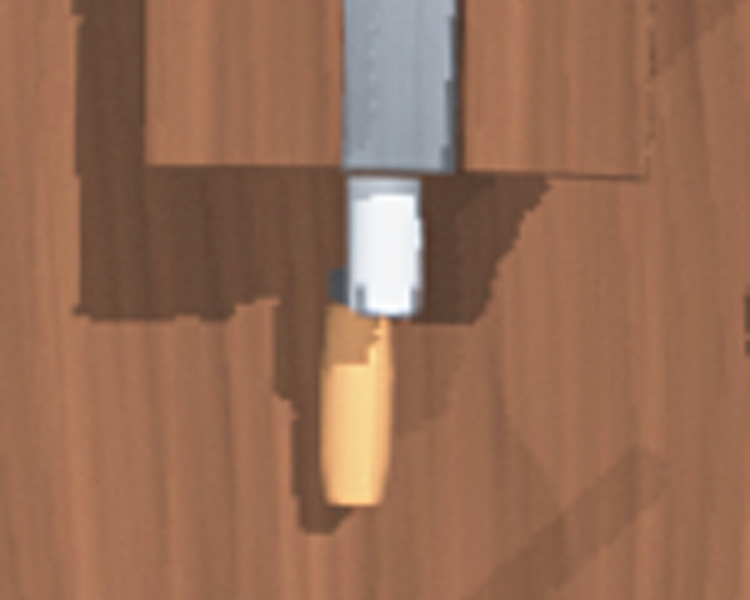

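```bash
python3 -m pendant '[{"grip":0,"tx":0,"ty":2.7,"tz":4.5,"ax":0,"ay":0,"az":0},{"grip":0,"tx":0,"ty":2.7,"tz":5,"ax":0,"ay":0,"az":0},{"grip":0,"tx":0,"ty":0,"tz":5.5,"ax":0,"ay":0,"az":0},{"grip":0,"tx":0,"ty":0,"tz":5.5,"ax":0,"ay":0,"az":0},{"grip":0,"tx":0,"ty":0,"tz":3,"ax":0,"ay":0,"az":0}]' 45
python3 - <<'E'
from h import *
s=observe();print(rki(s['position']));t=rk(-1.5,-226);print(mv([*t,12]))
f=grab_frame('wrist');cv2.imwrite('pics/w28.png',f)
E
```

```text
clock: 66.12
position: [501.7, -438.1, 76.5]
tool_rot: [-3.138, -0.003, 1.509]
force: [0.4, -0.7, 0.4]
opening: 46.7
[  -2.24394019 -224.75401165]
(array([-0.15,  0.09,  6.45]), array([-3.138e+00, -3.000e-03,  1.509e+00]))
```

View pics/w28.png

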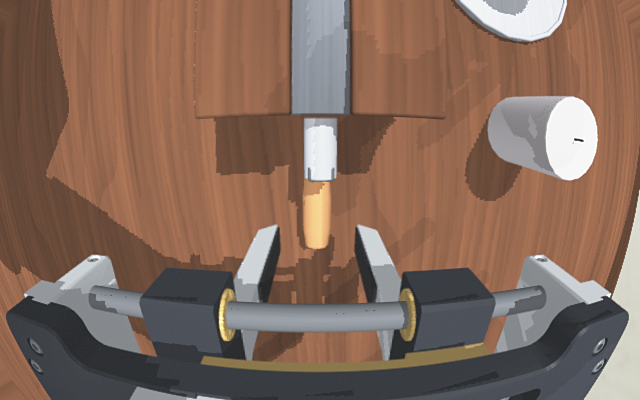

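```bash
python3 -m pendant '[{"grip":0,"tx":-0.15,"ty":0,"tz":2.5,"ax":0,"ay":0,"az":0},{"grip":0,"tx":0,"ty":0,"tz":2.5,"ax":0,"ay":0,"az":0},{"grip":0,"tx":0,"ty":0,"tz":1.4,"ax":0,"ay":0,"az":0},{"grip":-0.5,"tx":0,"ty":0,"tz":0,"ax":0,"ay":0,"az":0},{"grip":-1,"tx":0,"ty":0,"tz":0,"ax":0,"ay":0,"az":0}]' 50; python3 -m pendant '[{"grip":-1,"tx":0,"ty":0,"tz":0,"ax":0,"ay":0,"az":0},{"grip":-1,"tx":0,"ty":0,"tz":0,"ax":0,"ay":0,"az":0},{"grip":-1,"tx":0,"ty":0,"tz":0,"ax":0,"ay":0,"az":0},{"grip":-1,"tx":0,"ty":0,"tz":0,"ax":0,"ay":0,"az":0},{"grip":-1,"tx":0,"ty":0,"tz":0,"ax":0,"ay":0,"az":0}]' 50
python3 - <<'E'
from h import *
s=observe();print(rki(s['position']),s['position'],s['force'])
E
```

```text
clock: 66.8
position: [502.8, -441.4, 17.9]
tool_rot: [3.14, 0.001, 1.509]
force: [1.0, -0.3, -1.1]
opening: 30.4
clock: 67.42
position: [502.5, -441.3, 17.5]
tool_rot: [3.141, 0.001, 1.509]
force: [-3.3, 0.5, 5.4]
opening: 18.7
[  -1.27866679 -227.94842611] [ 502.50004027 -441.331223     17.50634528] [-3.3448907   0.50542056  5.42314214]
```

```bash
python3 -m pendant '[{"grip":-1,"tx":0,"ty":-0.4,"tz":-0.03,"ax":0,"ay":0,"az":0},{"grip":-1,"tx":0,"ty":-0.38,"tz":-0.07,"ax":0,"ay":0,"az":0},{"grip":-1,"tx":0,"ty":0,"tz":0,"ax":0,"ay":0,"az":0},{"grip":-1,"tx":0,"ty":0,"tz":0,"ax":0,"ay":0,"az":0},{"grip":-1,"tx":0,"ty":0,"tz":0,"ax":0,"ay":0,"az":0}]' 50;python3 -m pendant '[{"grip":-1,"tx":0,"ty":-0.4,"tz":-0.12,"ax":0,"ay":0,"az":0},{"grip":-1,"tx":0,"ty":-0.36,"tz":-0.14,"ax":0,"ay":0,"az":0},{"grip":-1,"tx":0,"ty":0,"tz":0,"ax":0,"ay":0,"az":0},{"grip":-1,"tx":0,"ty":0,"tz":0,"ax":0,"ay":0,"az":0},{"grip":-1,"tx":0,"ty":0,"tz":0,"ax":0,"ay":0,"az":0}]' 50
python3 - <<'E'
from h import *
s=observe();print(rki(s['position']),s['position'],s['force'])
E
```

```text
clock: 68.05
position: [496.7, -441.0, 18.4]
tool_rot: [3.137, 0.002, 1.509]
force: [13.2, -3.5, -4.2]
opening: 18.6
clock: 68.68
position: [490.0, -440.5, 20.3]
tool_rot: [3.135, 0.003, 1.509]
force: [22.0, -7.5, -14.0]
opening: 18.8
[ -13.83932511 -227.93555274] [ 489.96431345 -440.54011238   20.2944517 ] [ 22.0335418   -7.50566945 -13.96777627]
```

```bash
python3 -m pendant '[{"grip":-1,"tx":0,"ty":-0.35,"tz":-0.2,"ax":0,"ay":0,"az":0},{"grip":-1,"tx":0,"ty":-0.34,"tz":-0.21,"ax":0,"ay":0,"az":0},{"grip":-1,"tx":0,"ty":0,"tz":0,"ax":0,"ay":0,"az":0},{"grip":-1,"tx":0,"ty":0,"tz":0,"ax":0,"ay":0,"az":0},{"grip":-1,"tx":0,"ty":0,"tz":0,"ax":0,"ay":0,"az":0}]' 50;python3 -m pendant '[{"grip":-1,"tx":0,"ty":0.2,"tz":0.12,"ax":0,"ay":0,"az":0},{"grip":-1,"tx":0,"ty":0,"tz":0,"ax":0,"ay":0,"az":0},{"grip":-1,"tx":0,"ty":0,"tz":0,"ax":0,"ay":0,"az":0},{"grip":-1,"tx":0,"ty":0,"tz":0,"ax":0,"ay":0,"az":0},{"grip":-1,"tx":0,"ty":0,"tz":0,"ax":0,"ay":0,"az":0}]' 50
python3 - <<'E'
from h import *
s=observe();print(rki(s['position']),s['position'],s['force'])
E
```

```text
clock: 69.3
position: [483.5, -440.1, 23.4]
tool_rot: [3.134, 0.003, 1.509]
force: [30.2, -12.7, -24.3]
opening: 18.6
clock: 69.92
position: [485.1, -440.2, 22.5]
tool_rot: [3.135, 0.002, 1.509]
force: [25.0, -9.8, -20.9]
opening: 18.8
[ -18.76326382 -227.91634899] [ 485.05102538 -440.21585688   22.5427557 ] [ 24.99400316  -9.81238684 -20.94905659]
```

```bash
python3 -m pendant '[{"grip":-1,"tx":0,"ty":0.2,"tz":0.1,"ax":0,"ay":0,"az":0},{"grip":-1,"tx":0,"ty":0.2,"tz":0.1,"ax":0,"ay":0,"az":0},{"grip":-1,"tx":0,"ty":0,"tz":0,"ax":0,"ay":0,"az":0},{"grip":-1,"tx":0,"ty":0,"tz":0,"ax":0,"ay":0,"az":0},{"grip":-1,"tx":0,"ty":0,"tz":0,"ax":0,"ay":0,"az":0}]' 50;python3 -m pendant '[{"grip":-1,"tx":0,"ty":0.2,"tz":0.08,"ax":0,"ay":0,"az":0},{"grip":-1,"tx":0,"ty":0.2,"tz":0.07,"ax":0,"ay":0,"az":0},{"grip":-1,"tx":0,"ty":0,"tz":0,"ax":0,"ay":0,"az":0},{"grip":-1,"tx":0,"ty":0,"tz":0,"ax":0,"ay":0,"az":0},{"grip":-1,"tx":0,"ty":0,"tz":0,"ax":0,"ay":0,"az":0}]' 50;python3 -m pendant '[{"grip":-1,"tx":0,"ty":0.2,"tz":0.05,"ax":0,"ay":0,"az":0},{"grip":-1,"tx":0,"ty":0.2,"tz":0.05,"ax":0,"ay":0,"az":0},{"grip":-1,"tx":0,"ty":0,"tz":0,"ax":0,"ay":0,"az":0},{"grip":-1,"tx":0,"ty":0,"tz":0,"ax":0,"ay":0,"az":0},{"grip":-1,"tx":0,"ty":0,"tz":0,"ax":0,"ay":0,"az":0}]' 50
python3 - <<'E'
from h import *
s=observe();print(rki(s['position']),s['position'],s['force'])
E
```

```text
clock: 70.55
position: [488.6, -440.4, 20.8]
tool_rot: [3.136, 0.002, 1.509]
force: [19.5, -9.2, -15.1]
opening: 18.8
clock: 71.18
position: [492.0, -440.7, 19.6]
tool_rot: [3.137, 0.002, 1.509]
force: [15.6, -7.1, -10.1]
opening: 18.6
clock: 71.8
position: [495.4, -440.9, 18.7]
tool_rot: [3.138, 0.002, 1.509]
force: [8.7, -4.5, -6.0]
opening: 18.8
[  -8.3990922  -227.96592061] [ 495.39221198 -440.90750029   18.71547373] [ 8.67120849 -4.54289834 -6.04669497]
```

```bash
python3 -m pendant '[{"grip":-1,"tx":0,"ty":0.2,"tz":0.04,"ax":0,"ay":0,"az":0},{"grip":-1,"tx":0,"ty":0.1,"tz":0.01,"ax":0,"ay":0,"az":0},{"grip":-1,"tx":0,"ty":0,"tz":0,"ax":0,"ay":0,"az":0},{"grip":-1,"tx":0,"ty":0,"tz":0,"ax":0,"ay":0,"az":0},{"grip":-1,"tx":0,"ty":0,"tz":0,"ax":0,"ay":0,"az":0}]' 50;python3 - <<'E'
from h import *
s=observe();print(rki(s['position']),s['position'],s['force'])
E
```

```text
clock: 72.42
position: [497.8, -441.0, 18.2]
tool_rot: [3.14, 0.001, 1.509]
force: [5.6, -4.1, -4.7]
opening: 18.8
[  -5.99164645 -227.92828369] [ 497.79736409 -441.01910172   18.22363785] [ 5.63321288 -4.12295451 -4.69741237]
```

```bash
python3 -m pendant '[{"grip":-1,"tx":0,"ty":0.1,"tz":0,"ax":0,"ay":0,"az":0},{"grip":-1,"tx":0,"ty":0.1,"tz":0,"ax":0,"ay":0,"az":0},{"grip":-1,"tx":0,"ty":0,"tz":0,"ax":0,"ay":0,"az":0},{"grip":-1,"tx":0,"ty":0,"tz":0,"ax":0,"ay":0,"az":0},{"grip":-1,"tx":0,"ty":0,"tz":0,"ax":0,"ay":0,"az":0}]' 50;python3 - <<'E'
from h import *
s=observe();print(rki(s['position']),s['position'],s['force'])
E
```

```text
clock: 73.05
position: [499.1, -441.1, 18.1]
tool_rot: [3.141, 0.0, 1.509]
force: [2.2, -5.3, -4.3]
opening: 19.3
[  -4.6457184  -227.89899606] [ 499.14252077 -441.07326444   18.08102497] [ 2.20535575 -5.25267955 -4.30624724]
```

Nearly no tangential load left (2 N), so the crank's friction is holding the row. Release and inspect.

```bash
python3 -m pendant '[{"grip":-0.4,"tx":0,"ty":0,"tz":0,"ax":0,"ay":0,"az":0},{"grip":-0.1,"tx":0,"ty":0,"tz":0,"ax":0,"ay":0,"az":0},{"grip":0,"tx":0,"ty":0,"tz":0,"ax":0,"ay":0,"az":0},{"grip":0,"tx":0,"ty":0,"tz":-1,"ax":0,"ay":0,"az":0},{"grip":0,"tx":0,"ty":0,"tz":-4,"ax":0,"ay":0,"az":0}]' 40;python3 -m pendant '[{"grip":0,"tx":0,"ty":0,"tz":-1,"ax":0,"ay":0,"az":0},{"grip":0,"tx":0,"ty":0,"tz":0,"ax":0,"ay":0,"az":0},{"grip":0,"tx":0,"ty":0,"tz":0,"ax":0,"ay":0,"az":0},{"grip":0,"tx":0,"ty":0,"tz":0,"ax":0,"ay":0,"az":0},{"grip":0,"tx":0,"ty":0,"tz":0,"ax":0,"ay":0,"az":0}]' 40
python3 - <<'E'
from h import *
s=observe();print(rki(s['position']),s['position'],s['tool_rot'])
f=grab_frame('wrist');cv2.imwrite('pics/w29.png',f)
E
```

```text
clock: 73.68
position: [498.3, -440.0, 67.3]
tool_rot: [-3.139, -0.003, 1.509]
force: [1.3, -0.8, 0.7]
opening: 46.9
clock: 74.3
position: [498.9, -440.6, 77.6]
tool_rot: [-3.141, -0.001, 1.509]
force: [0.1, 0.4, -0.7]
opening: 47.2
[  -4.86671972 -227.48604539] [ 498.94753062 -440.64741391   77.5902992 ] [-3.14084623e+00 -6.36412313e-04  1.50881761e+00]
```

View pics/w29.png

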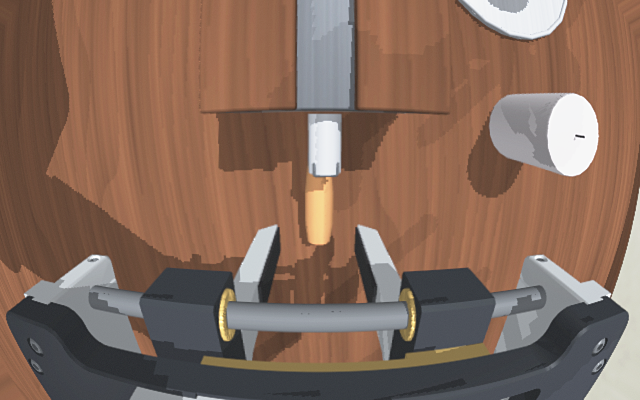

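Run:
```python
from h import *
for fn,p,r in(('w28',[501.7,-438.1,76.5],[-3.138,-.003,1.509]),('w29',[498.95,-440.65,77.59],[-3.14085,-.00064,1.5088])):
    f=cv2.imread(f'pics/{fn}.png');h=cv2.cvtColor(f,cv2.COLOR_BGR2HSV);m=cv2.inRange(h,(10,90,190),(30,255,255));m[:170]=0;m[255:]=0;m[:,:280]=0;m[:,360:]=0
    x=np.where(m[225:240])[1];print(fn,x.min(),x.max(),rki(wpl((x.min()+x.max())/2,235,28,p,r)))
```

```text
w28 304 329 [  -2.63052176 -243.41678378]
w29 307 331 [  -3.09358039 -246.71675957]
```

```bash
python3 -m pendant '[{"grip":0,"tx":0,"ty":0,"tz":-5,"ax":0,"ay":0,"az":0},{"grip":0,"tx":0,"ty":0,"tz":-5.5,"ax":0,"ay":0,"az":0},{"grip":0,"tx":0,"ty":-1,"tz":-5.5,"ax":0,"ay":0,"az":0},{"grip":0,"tx":0,"ty":-1,"tz":-5.5,"ax":0,"ay":0,"az":0},{"grip":0,"tx":3,"ty":-1,"tz":-5,"ax":0,"ay":0,"az":0}]' 40;python3 -m pendant '[{"grip":0,"tx":5.5,"ty":0,"tz":0,"ax":0,"ay":0,"az":0},{"grip":0,"tx":5.5,"ty":0,"tz":0,"ax":0,"ay":0,"az":0},{"grip":0,"tx":5.5,"ty":0,"tz":0,"ax":0,"ay":0,"az":0},{"grip":0,"tx":2,"ty":0,"tz":0,"ax":0,"ay":0,"az":0},{"grip":0,"tx":0,"ty":0,"tz":0,"ax":0,"ay":0,"az":0}]' 40
python3 - <<'E'
from h import *
s=observe();print(rki(s['position']),s['position'],s['tool_rot'])
f=grab_frame('wrist');cv2.imwrite('pics/w30.png',f)
f=grab_frame('side');cv2.imwrite('pics/side30.png',cv2.resize(f[90:360,230:450],None,fx=2.2,fy=2.2,interpolation=cv2.INTER_CUBIC))
E
```

```text
clock: 74.97
position: [470.2, -409.5, 344.6]
tool_rot: [-3.141, 0.0, 1.507]
force: [0.7, 0.3, 0.6]
opening: 47.2
clock: 75.6
position: [482.7, -224.0, 343.5]
tool_rot: [3.141, 0.0, 1.51]
force: [0.0, -0.4, 0.6]
opening: 47.2
[-34.53084068 -12.23416405] [ 482.67747403 -223.97111674  343.5427688 ] [3.14112737e+00 3.44975413e-04 1.51024434e+00]
```

View pics/w30.png

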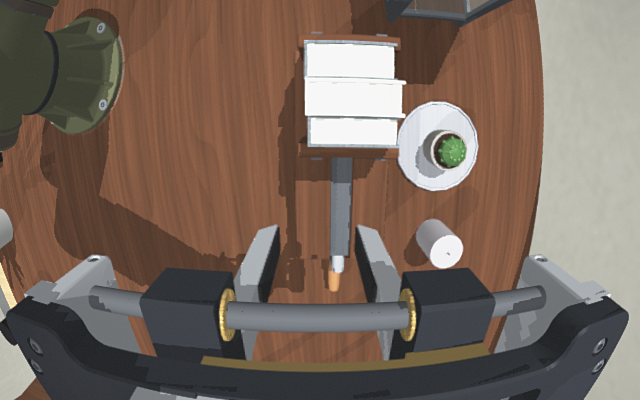

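View pics/side30.png

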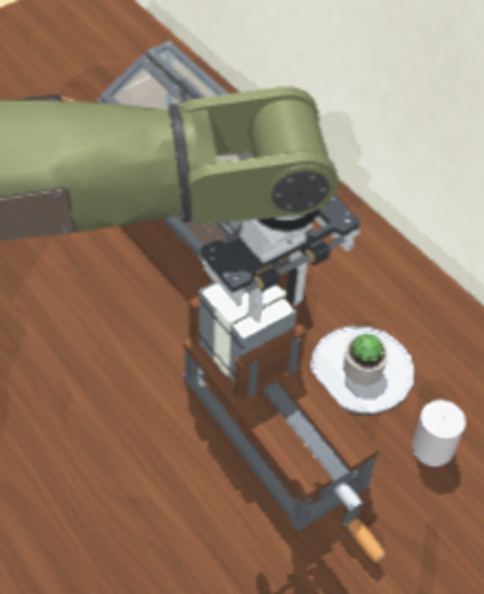

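Run:
```python
from h import *
np.set_printoptions(precision=1,suppress=True)
s=observe()
f=cv2.imread('pics/w30.png')
cv2.imwrite('pics/w30a.png',cv2.resize(f[90:280,380:490],None,fx=4,fy=4,interpolation=cv2.INTER_CUBIC))
cv2.imwrite('pics/w30b.png',cv2.resize(f[25:170,280:420],None,fx=4.1,fy=4.1,interpolation=cv2.INTER_CUBIC))
h=cv2.cvtColor(f,cv2.COLOR_BGR2HSV);m=cv2.inRange(h,(40,80,30),(85,255,255));m[:,:400]=0;m[:, 500:]=0
x,y=np.where(m)[1],np.where(m)[0];print(x.mean(),y.mean(),wpl(x.mean(),y.mean(),65,s['position'],s['tool_rot']))
```

```text
451.8 151.21803278688526 [ 696.7 -215.3   65. ]
```

View pics/w30a.png

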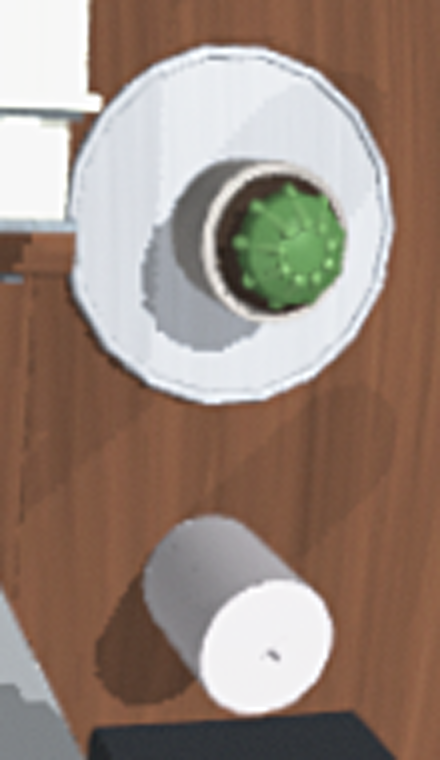

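View pics/w30b.png

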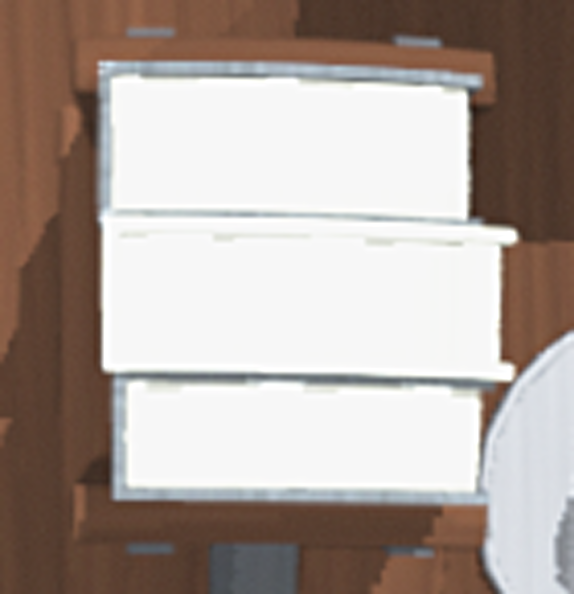

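Run:
```python
from h import *
f=grab_frame('scene');cv2.imwrite('pics/scene31.png',cv2.resize(f[150:290,180:480],None,fx=2.66,fy=2.66,interpolation=cv2.INTER_CUBIC))
```

```text
(no output)
```

View pics/scene31.png

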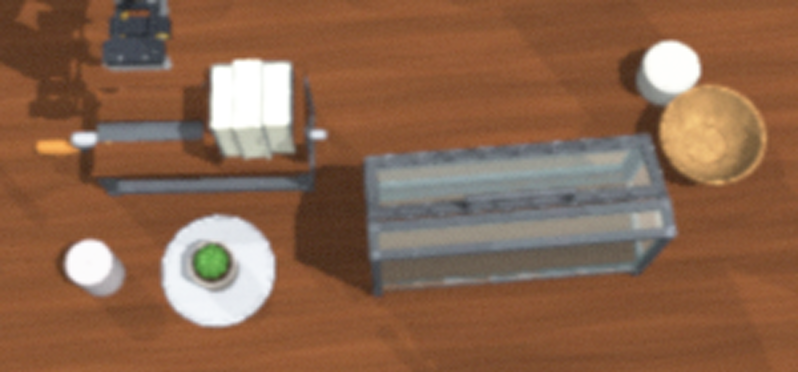

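```bash
python3 -c "
from rig import *
s=observe();print(s['clock'],s['force']);print(finish_job())"
```

```text
75.75 [-0.19327789  0.62229817 -0.01865612]
the job is handed in; nothing more can be done
None
```

The job is handed in at 75.8 s of the 210 s allowed. The one thing I could not confirm is how much pressing force stays on the row.

**What I did**
- I moved the cactus onto the tray and let the cabinet front fully down.
- I took out the three books that were there (a, b and c; d was absent) and stood them on the rack.
- I shut the cabinet front and wound the crank until the row was tight.

**What the last checks showed**
- **Cactus:** it stands upright at about (697, -215) mm. The tray's middle measured (699, -213), so it is about 3 mm off centre.
- **Books:** all three stand upright with no visible gaps, touching each other and both end plates.
- **Cabinet:** it is empty, the front stopped against its frame with about 25 N at the handle, and it looks as it did at the start.
- **Other things:** the candle, basket and cup show no visible shift in the overhead picture, and the robot was touching nothing.

**What disagreed:** the task says the crank does not run back, but it did. With the row tight, the knob resisted with about 43 N. When I let go, the crank sprang back about 0.6 rad, which is about 2 mm of end-plate travel. I tightened it again and backed it off slowly until the knob carried almost no load. It then settled at about the same angle as before.

The plates still touch the row on both sides. I estimate a few tens of newtons of pressing force remain, worked out from the knob forces while tightening and loosening, not measured directly.

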